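# Tip a media bottle onto the bottle roller and push it home behind its catch

## Robot

A 7-joint arm with a two-finger parallel gripper is mounted at the origin on a cart in front of the work surface, level with it; the furniture and walls round the work are solid. World frame = base frame: x ahead of the robot, y to its left, z up, the work surface at z = 0. Lengths are in mm, angles in rad, forces in N, time in s.
With the tool pointing down it reaches from about 400 to 875 mm from the base axis. Payload 4.4 kg.
Tool frame: the origin (TCP) lies midway between the tips of the shut fingers; the grasp point (between the pads) lies 19 mm behind it; x points along the fingers, z is the direction in which the jaws open and shut, and the axes are right-handed (so a half turn about x gives the same grasp; the last joint's range is limited). The gripper opens to 85 mm and grips with 20 to 120 N. Pads are 22 mm wide; open, the fingers measure 114 mm over their backs; the gripper's body (76 mm by 85 mm) begins 54 mm behind the grasp point. The pads swing forward as they close: fully open they stand 13 mm farther back than shut.
Start: joints at [-1.168, 0.628, 0.038, 1.517, -0.027, 0.996, -0.02], TCP at [293.66, 579.898, 231.313] pointing down, gripper open.
Joint ranges: [-3.06, 3.06], [-0.37, 2.12], [-1.25, 1.32], [0.18, 2.47], [-1.1, 4.24], [0.23, 1.98], [-2.94, 2.94]. Speed limits (rad/s): [2.57, 2.57, 3.14, 3.14, 3.14, 3.14, 3.14].

## Interface

Orientations are given as [roll, pitch, yaw] about the fixed x, y, z axes, in that order (R = Rz(yaw) Ry(pitch) Rx(roll)).
In Python, from cell import ctrl gives the robot as it stands. The module is installed in compiled form; this text tells all that it offers.
- The arm moves only by the tool servo_tool, never from a script. Its argument "rows" is a list of rows, each an object of numbers: "dx", "dy", "dz": the shift along the tool's x, y, z in units of 750 mm (1.0 is 750 mm); "wx", "wy", "wz": the turn, a rotation vector about the tool's x, y, z in units of 6 degrees (1.0 is 6 degrees); "fingers": the closure, from 0 (fully open) to 1 (shut). In form: [{"dx": .., "dy": .., "dz": .., "wx": .., "wy": .., "wz": .., "fingers": ..}, ...]. A call has 1 to 5 rows; each row shifts and turns the commanded pose from where the row before left it, along the tool's axes as they then stand; what a row does not reach is not made up. A row lasts 1/8 s, in which the tool goes at most 62.5 mm and 10.7 degrees, less where a joint would pass 70% of its speed; a pose out of reach is approached as far as the arm can. A call with a number of a shift or a turn outside -1 to 1 is refused whole. A call with a gripper value outside its range is refused whole. The fingers move at their own pace and stop on an object; the grip force is fixed at half the most. Time passes only in rows, so rows that do not move let the fingers close. It gives the time, the measured TCP pose, the force and the opening at its end, in the units of the state.
- ctrl.read_state(): the state, without advancing time (a new reading comes with each control period).
- ctrl.get_image(name): name is "scene" or "top" or "wrist"; returns the picture (480x640x3 uint8, red, green, blue); there is no depth.
- ctrl.camera_info(name): a dict with "fovy" (degrees; the focal length in pixels is half the picture's height over the tangent of half this angle, whatever the lens; pixels are square), "cx", "cy" (the principal point, pixels), "R" (3x3) and "t" (3): a world point X has camera coordinates R X + t. Camera axes: x right, y down, z forward; pixel columns grow to the right and rows downward; lengths in mm; the calibration is good to about 2 mm. A picture is of the moment at which its call begins: read the wrist's pose just before it. camera_info takes no time and is no camera call; for the wrist camera it gives the pose at the moment of the call.
- ctrl.finish_job(): hands the job in, once; it reports no verdict.
Trained networks look in the newest picture that a camera, given by its name, has taken for a name from the list of things; names that differ only in an ending like _2 or _b are one class to them, and where a whole thing is asked for, a point or a joint stands for the part that bears it (a point fixed in the world has none). Each returns a list of dicts, best first, with "conf" (0 to 1); they miss things now and then, are a little off and sometimes report something else, mostly with a low value. They report only what shows in the picture. A call takes as long as a camera call. They do not tell look-alikes from the thing itself.
- ctrl.search_frame(label, camera): "extent" ([centre column, centre row, width, height] in pixels, round what is visible of it).
- ctrl.silhouettes(label, camera): "region" (480x640 bool, what is visible of it) and "extent" ([centre column, centre row, width, height] in pixels, round what is visible of it).
- ctrl.mark_of(label, camera): "point" ([column, row] in pixels: a listed point, or the origin of a listed thing).
The state is a dict: "clock": time; "qpos": joint angles; "qd": joint speeds; "tau": joint torques, N m; "eef_pos": TCP position; "tool_rot": TCP orientation; "force": force on the tool from outside, world axes, zero at the start; "torque": the same for the moment, N m; "width": finger opening in mm.
Only numpy, scipy, OpenCV 4.12 (cv2) and the standard library are available. Lean on these libraries where they do the work, as an engineer would, in place of code of your own. Each camera call takes 0.05 s, during which the arm holds its last target.

## Task

Load the clear media bottle with the orange cap onto the bench bottle roller: tip it over the sill so that it lies on its side along the two rollers, cap towards the drive head, then push its foot along the rollers against the sprung end buffer until the red foot catch has sprung up behind it and holds it there. Do not lift the bottle off the machine, press on it with no more than 25 N at any time, and leave the amber bottle, the timer and the dish where they stand.

Things in the scene. Friction and masses are not known exactly. Their poses are not given: they have to be found in the camera images.
- bottle: Clear plastic media bottle, orange screw cap; 71 mm across up to about 95 mm, then a shoulder; 143.5 mm tall; 0.25 to 0.42 kg; balance point about 70 mm above the foot. Origin: centre of its flat foot; z axis points to the cap. It starts upright on the loading deck, between the hoop guides, 3 to 23 mm short of the sill, any way round.
- bottle_cap (a point): Centre of the top of the orange cap, 143 mm along the bottle's z axis; the cap is 54 mm wide and reaches from 119 to 143 mm. While the bottle tips, the side of the cap that is pushed rises by some 15 mm: fingers that do not rise with it or slide on it can jam.
- bottle_middle (a point): Point on the bottle's axis 70 mm above its foot: 90 mm above the bench while it stands, about 70 mm when it lies on the rollers, about 105 mm at most while it is tipped over the sill.
- bottle_roller: White bench bottle roller, fixed, 345 x 150 mm. Origin: on the bench, on its centre line; x axis along the rollers from the loading deck (robot's end, x from -165 mm, deck top 20 mm above the bench) to the drive head (x 146 to 180 mm, 111 mm high). Steel hoop guides on both sides, x -153 to -15 mm, 77 mm above the bench, 75 mm apart inside: keep the fingers nearly closed there.
- sill (a point): Middle of the top of the black rubber sill across the end of the deck, 35 mm above the bench, at x -62 mm of the roller; the sill is 44 mm wide and 12 mm long, its near face at x -68 mm. Tipped over it, the bottle comes to lie with its foot overhanging this point by some 25 to 50 mm towards the robot.
- rollers (a point): Point on the axis of a bottle lying between the rollers, 70 mm above the bench, at x +48 mm of the machine. Two free-turning black rubber rollers, 24 mm thick, run along x from -50 to +146 mm at y +30 and -30 mm, tops 45.5 mm above the bench. A lying bottle's underside is at 35 mm; it slides along them with about 2 to 6 N of friction.
- head (a point): Middle of the drive head's near face, x +146 mm, 70 mm high. In front of it stands a sprung rubber buffer at bottle-axis height. Buffer and foot catch sit on one carriage, clamped anywhere along 16 mm and not reported: feel for it. The buffer meets the cap about 1 mm before the foot clears the catch, gives 2.5 N per mm and bottoms hard after 6 mm. A total push of 15 to 17 N clears the catch.
- foot_catch (a joint): Red spring catch, 14 mm wide, midway between the rollers; value: m pressed down. 0: up, top 47 mm above the bench; 0.010 or more under a lying bottle. Holding face somewhere from x -38 to -22 mm of the roller. Springs up (about 1 N) once the foot is 1 mm or so past it. Fingertips 50 mm or more above the bench pass over it.
- amber_bottle: Bystander: small brown bottle with an orange cap, 47 mm across, 96 mm tall, standing on the bench to the left of the roller. Origin: centre of its foot.
- timer: Bystander: light grey bench timer, 60 x 62 x 16 mm, lying to the right of the roller. Origin: centre of its underside.
- petri_dish: Bystander: petri dish, 56 mm across, 14 mm high, on the bench to the left of the roller near the drive head. Origin: centre of its underside.
There are look-alikes about, which are no part of the job. What is shaped like the bottle but green or pink is not meant.

How it is judged (in metres and radians):
On the way:
1. the bottle has been tipped onto its side across the sill and presses the foot catch down (angle between bottle's own z axis and vertical above 1.4 rad and value of joint foot_catch above 0.007 m), for 0.2 s.
At the end, for the whole second after the job is handed in: The bottle lies at rest along the rollers (within 0.08 rad of their direction, its foot centre 62 to 78 mm above the bench), cap towards the drive head, its foot between x -41 and -14 mm of the bottle roller, with the foot catch up behind it (pressed down less than 5 mm of its 12 mm) (value of joint foot_catch below 0.005 m and angle between the z axis of bottle and the x axis of bottle_roller, either way round below 0.08 rad and x of bottle in the frame of bottle_roller between -0.041 and -0.014 m and x of bottle_cap in the frame of bottle_roller above 0.09 m and z of bottle in the frame of bottle_roller between 0.062 and 0.078 m and linear speed of bottle below 0.02 m/s); the robot touches nothing.
It fails at once if the robot presses on the bottle with more than 25 N (contact force between any of the arm, the fingers and bottle above 25 N).
It fails at once if the bottle is lifted off the machine (its middle more than 125 mm above the bench) (height (world z) of bottle_middle above 0.125 m).
It fails at once if the amber bottle, the timer or the dish is moved by more than 15 mm (distance of any of amber_bottle, timer, petri_dish from where it was at the start of the episode above 0.015 m).
It fails at once if the amber bottle is knocked over (angle between amber_bottle's own z axis and vertical above 0.4 rad).
It also fails if it takes over 64 s, if anything falls off the work surface, if the arm or the gripper's body presses on something with over 40 N, if the wrist force passes 120 N, or if a joint passes its speed limit or range.

## Working session

There is one attempt and no reset: what is moved stays moved. The work goes in short steps, Python scripts to look and compute and a tool call to move; the robot and the scene stay as the last step left them, time stands still between calls to the robot, and variables do not carry over. Pictures are saved under pics/ and viewed, and the job is handed in when it is done.

Besides the shell and the picture viewer there is one more tool, called after "Emit:" by a JSON object that holds its "fn" and its "kwargs". servo_tool: Moves the arm, as the interface text tells. Its arguments: {"type":"object","properties":{"rows":{"type":"array"}},"required":["rows"]}

```bash
mkdir -p pics; ls
cat > h.py <<'E'
import numpy as np, cv2
from cell import ctrl
def save(cam,name):
    im=ctrl.get_image(cam); cv2.imwrite(f'pics/{name}.png',im[:,:,::-1]); return im
def K(cam):
    i=ctrl.camera_info(cam); f=240/np.tan(np.radians(i['fovy'])/2); return i,f
def proj(i,X):
    f=240/np.tan(np.radians(i['fovy'])/2)
    c=np.array(i['R'])@np.array(X,float)+np.array(i['t']); return np.array([i['cx']+f*c[0]/c[2], i['cy']+f*c[1]/c[2]])
def ray(i,p):
    f=240/np.tan(np.radians(i['fovy'])/2)
    R=np.array(i['R']);o=-R.T@np.array(i['t']); d=R.T@np.array([(p[0]-i['cx'])/f,(p[1]-i['cy'])/f,1.]); return o,d/np.linalg.norm(d)
def atz(i,p,z):
    o,d=ray(i,p); return o+d*(z-o[2])/d[2]
def tri(obs):
    A=np.zeros((3,3));b=np.zeros(3)
    for i,p in obs:
        o,d=ray(i,p);P=np.eye(3)-np.outer(d,d);A+=P;b+=P@o
    X=np.linalg.solve(A,b)
    return X,[np.linalg.norm((np.eye(3)-np.outer(ray(i,p)[1],ray(i,p)[1]))@(X-ray(i,p)[0])) for i,p in obs]
E
python3 - <<'E'
from h import *
np.set_printoptions(precision=3,suppress=True)
for c in ['scene','top','wrist']:
    save(c,c+'0'); i=ctrl.camera_info(c); print(c,i)
    for l in ['bottle','bottle_cap','bottle_roller','sill','rollers','head','foot_catch','amber_bottle','timer','petri_dish']:
        r=ctrl.mark_of(l,c); print(l,[(np.round(x['point']),round(x['conf'],2)) for x in r[:4]])
print(ctrl.read_state())
E
```

```text
pics
scene {'fovy': 45.39469485592683, 'cx': 318.6425851196762, 'cy': 250.6144417952687, 'R': array([[-0.902, -0.431,  0.014],
       [-0.334,  0.678, -0.654],
       [ 0.273, -0.595, -0.756]]), 't': array([ 589.197,  160.72 , 1248.096])}
bottle [(array([392., 239.]), 0.89), (array([350., 356.]), 0.82), (array([367., 288.]), 0.77), (array([370., 248.]), 0.72)]
bottle_cap [(array([347., 319.]), 0.94), (array([447., 220.]), 0.82), (array([373., 249.]), 0.75), (array([400., 196.]), 0.63)]
bottle_roller [(array([322., 279.]), 0.62)]
sill [(array([347., 278.]), 0.59)]
rollers [(array([302., 255.]), 0.98)]
head [(array([264., 241.]), 0.59)]Traceback (most recent call last):
  File "<stdin>", line 6, in <module>
ValueError: it knows: amber_bottle, bottle, bottle_cap, bottle_middle, bottle_roller, head, petri_dish, rollers, sill, timer
```

Run:
```python
from h import *
np.set_printoptions(precision=3,suppress=True)
for c in ['top','wrist']:
    save(c,c+'0'); i=ctrl.camera_info(c); print(c,i)
    for l in ['bottle','bottle_cap','bottle_roller','sill','rollers','head','amber_bottle']:
        if c=='wrist' and l!='bottle': continue
        r=ctrl.mark_of(l,c); print(l,[(np.round(x['point'],1),round(x['conf'],2)) for x in r[:4]])
print(ctrl.read_state())
```

```text
top {'fovy': 52.8681904184796, 'cx': 310.5200995982399, 'cy': 239.82671370888843, 'R': array([[-0.216, -0.976, -0.001],
       [-0.934,  0.207, -0.291],
       [ 0.284, -0.062, -0.957]]), 't': array([298.18 , 526.881, 809.939])}
bottle [(array([437.6, 342.3]), 0.97), (array([263.3, 331.6]), 0.87), (array([430.1, 275.3]), 0.66)]
bottle_cap [(array([344.5, 284.9]), 0.93), (array([257. , 321.1]), 0.79), (array([453.6, 335.9]), 0.63), (array([449.8, 255. ]), 0.6)]
bottle_roller [(array([322.3, 245.5]), 0.91), (array([346.3, 285.1]), 0.54)]
sill [(array([333.2, 274.9]), 0.91)]
rollers [(array([320.7, 217.6]), 0.93), (array([243.2, 286.4]), 0.41)]
head [(array([307.1, 169.8]), 0.68)]
amber_bottle [(array([243.9, 286.9]), 0.66)]
wrist {'fovy': 61.53817985073066, 'cx': 324.0929642898338, 'cy': 239.9501531720494, 'R': array([[ 0.452,  0.892,  0.001],
       [ 0.852, -0.432,  0.294],
       [ 0.263, -0.133, -0.956]]), 't': array([-650.142,  -37.773,  377.995])}
bottle []
{'clock': 0.85, 'qpos': array([-1.168,  0.628,  0.039,  1.517, -0.027,  0.996, -0.02 ]), 'qd': array([-0.001,  0.001,  0.002, -0.001,  0.   , -0.001, -0.002]), 'tau': array([  0.001, -56.325,   1.226, -19.378,   0.011,   0.001,   0.   ]), 'eef_pos': array([293.693, 579.888, 231.333]), 'tool_rot': array([0.424, 1.571, 1.525]), 'force': array([-0.318,  0.232, -0.861]), 'torque': array([0.061, 0.066, 0.042]), 'width': 85.25684693559602}
```

View pics/scene0.png

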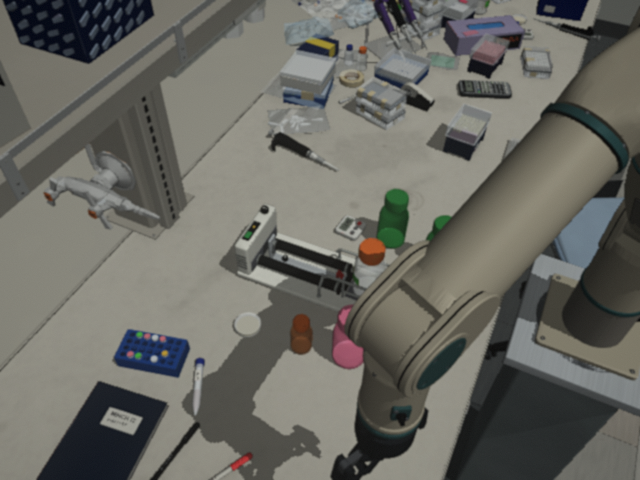

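View pics/top0.png

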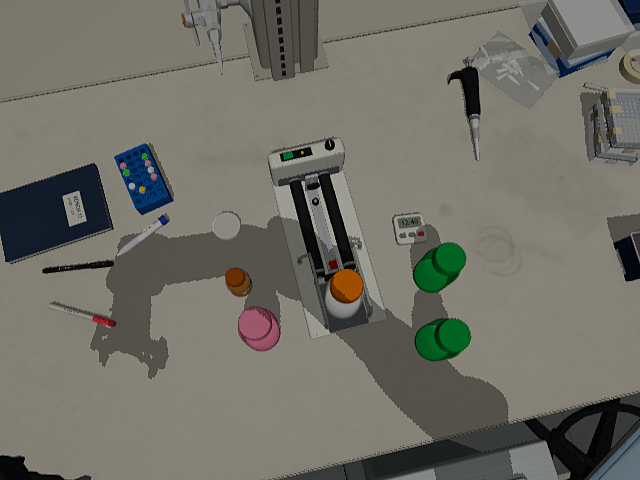

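Run:
```python
from h import *
np.set_printoptions(precision=1,suppress=True)
im=cv2.imread('pics/top0.png')[130:345,230:400]; cv2.imwrite('pics/topc.png',cv2.resize(im,None,fx=2.75,fy=2.75,interpolation=cv2.INTER_CUBIC))
im=cv2.imread('pics/scene0.png')[190:350,220:420]; cv2.imwrite('pics/scenec.png',cv2.resize(im,None,fx=3.7,fy=3.7,interpolation=cv2.INTER_CUBIC))
t=ctrl.camera_info('top'); s=ctrl.camera_info('scene')
for n,a,b in [('sill',(333.2,274.9),(347,278)),('rollers',(320.7,217.6),(302,255)),('head',(307.1,169.8),(264,241)),('cap',(344.5,284.9),(373,249))]:
    print(n,*tri([(t,a),(s,b)]))
for n,p,z in [('cap',(347,286),163),('sill',(333.2,274.9),35),('rollers',(320.7,217.6),70),('head',(307.1,169.8),70)]: print(n,atz(t,p,z))
for l in ['bottle_cap','bottle']:
  for c in ['top']:
    ctrl.get_image(c)
    print([(l,x['extent'],x['conf']) for x in ctrl.silhouettes(l,c)])
```

```text
sill [513.  148.5  45.1] [np.float64(0.41548002537892054), np.float64(0.41548002537899825)]
rollers [623.1 148.1  65.1] [np.float64(1.3890346931758357), np.float64(1.3890346931758664)]
head [719.8 152.5  70.8] [np.float64(1.414877530238706), np.float64(1.4148775302385665)]
cap [465.6 145.8 165.1] [np.float64(1.8062146036272093), np.float64(1.8062146036272784)]
cap [465.2 142.1 163. ]
sill [514.7 147.5  35. ]
rollers [620.  148.5  70. ]
head [721.7 152.5  70. ]
[('bottle_cap', [257.3, 329.0, 41.2, 42.7], 0.96), ('bottle_cap', [439.6, 267.6, 51.9, 50.5], 0.95), ('bottle_cap', [439.1, 340.5, 57.9, 43.3], 0.89), ('bottle_cap', [345.9, 295.4, 39.7, 55.8], 0.83)]
[('bottle', [445.5, 338.5, 56.7, 42.7], 0.84), ('bottle', [343.9, 293.5, 40.8, 52.2], 0.66), ('bottle', [260.1, 327.9, 46.1, 46.9], 0.62), ('bottle', [440.5, 267.1, 54.7, 52.9], 0.57), ('bottle', [328.0, 239.3, 122.3, 201.8], 0.34)]
```

View pics/topc.png

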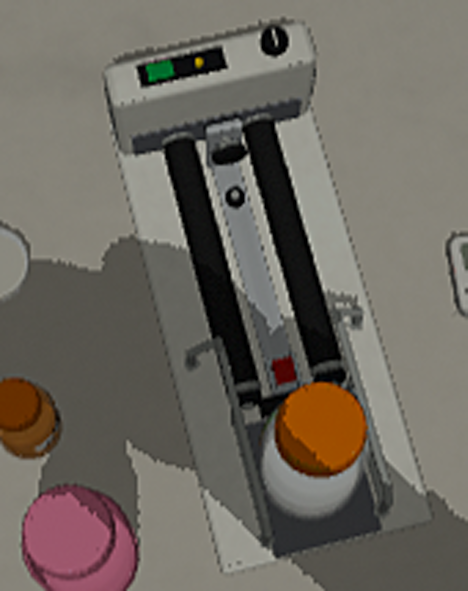

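View pics/scenec.png

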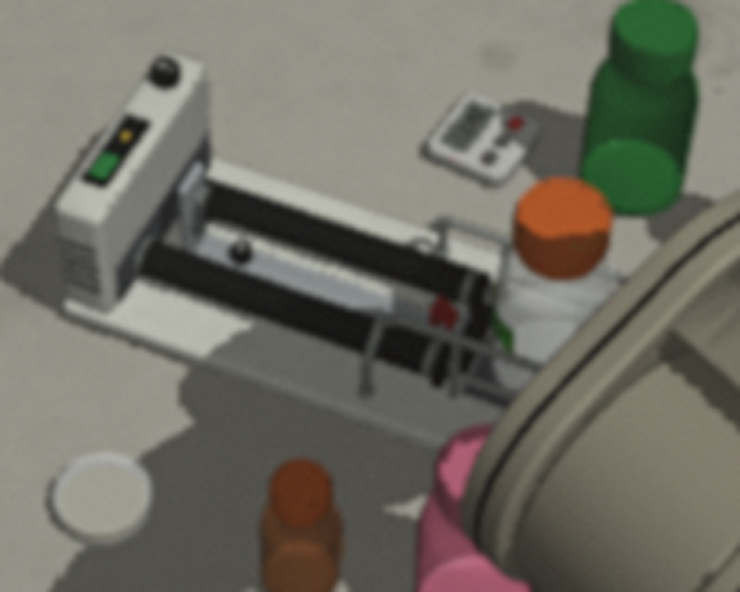

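```bash
cat > fit.py <<'E'
from h import *
from scipy.optimize import least_squares
np.set_printoptions(precision=2,suppress=True)
t=ctrl.camera_info('top'); s=ctrl.camera_info('scene')
T=lambda x,y:(x/2.75+230-.3,y/2.75+130-.3); S=lambda x,y:(x/3.7+220-.3,y/3.7+190-.3)
def obs(w,zb,xc):
  return [(t,T(228,573),(-165,75,zb)),(t,T(433,515),(-165,-75,zb)),
 (t,T(179,138),(146,30,33.5)),(t,T(258,120),(146,-30,33.5)),
 (t,T(118,105),(146,w,111)),(t,T(315,58),(146,-w,111)),
 (s,S(205,68),(146,-w,111)),(s,S(100,215),(146,w,111)),
 (t,T(284,371),(xc,0,46)),(s,S(443,312),(xc,0,45)),
 (s,S(152,258),(146,30,33.5)),(s,S(215,195),(146,-30,33.5))]
def res(p):
  x,y,a,w,zb,xc=p;c,q=np.cos(a),np.sin(a);r=[]
  for i,px,P in obs(w,zb,xc):
    W=(x+c*P[0]-q*P[1],y+q*P[0]+c*P[1],P[2]); r.append(proj(i,W)-px)
  return np.concatenate(r)
o=least_squares(res,[570,148,0.03,70,8,-30],loss='soft_l1'); print(o.x); print(o.fun.reshape(-1,2))
x,y,a=o.x[:3]
Rm=np.array([[np.cos(a),-np.sin(a)],[np.sin(a),np.cos(a)]])
for z in (163,): 
  X=atz(t,T(320,428),z); print('cap',X, Rm.T@(X[:2]-[x,y]))
X,e=tri([(t,T(320,428)),(s,S(564,215))]);print(X,e,Rm.T@(X[:2]-[x,y]))
E
python3 fit.py
```

```text
[577.01 144.69   0.03  68.38  23.82 -44.55]
[[-2.02  0.21]
 [ 1.36  1.21]
 [-0.54  0.19]
 [-0.43  0.  ]
 [ 0.14 -0.21]
 [-0.35  0.45]
 [ 0.61 -0.82]
 [ 0.43  0.42]
 [ 0.5  -0.48]
 [ 0.66 -0.61]
 [-2.88 -0.44]
 [-8.   -1.2 ]]
cap [466.59 143.36 163.  ] [-110.41    2.07]
[466.39 143.61 165.02] [np.float64(0.1713541203395277), np.float64(0.17135412033947722)] [-110.6     2.32]
```

```bash
cat >> h.py <<'E'
from scipy.spatial.transform import Rotation as Ro
def toolR(s): return Ro.from_euler('xyz',s['tool_rot']).as_matrix()
A=0.028
def desR(s):
    # tool x down, z along +-roller y
    R=toolR(s); best=None
    for sg in (1,-1):
        z=sg*np.array([-np.sin(A),np.cos(A),0]); x=np.array([0,0,-1.]); D=np.column_stack([x,np.cross(z,x),z])
        rv=Ro.from_matrix(R.T@D).as_rotvec()
        if best is None or np.linalg.norm(rv)<np.linalg.norm(best[0]): best=(rv,D)
    return best
def go(target,n=1):
    s=ctrl.read_state(); R=toolR(s); d=R.T@(np.array(target)-s['eef_pos']); rv,D=desR(s)
    print('pos',s['eef_pos'],'F',s['force'],'w',s['width'],'t',s['clock']); print('R',R.round(3).tolist())
    print('shift units total',(d/750).round(4),'turn units total',(np.degrees(rv)/6).round(3),'per row/',n,(d/750/n).round(4))
E
python3 - <<'E'
from h import *
np.set_printoptions(precision=3,suppress=True)
go([400,142,300],8)
E
```

```text
pos [293.674 579.902 231.312] F [-0.509  0.44   0.541] w 85.65848857506077 t 1.05
R [[-0.0, -0.892, 0.452], [0.0, 0.452, 0.892], [-1.0, 0.0, 0.0]]
shift units total [-0.092 -0.39  -0.457] turn units total [-4.744  0.    -0.   ] per row/ 8 [-0.011 -0.049 -0.057]
```

Emit:
{"fn": "servo_tool", "kwargs": {"rows": [{"dx":-0.018,"wx":-0.949,"fingers":0.85},{"dx":-0.018,"wx":-0.949,"fingers":0.85},{"dx":-0.018,"wx":-0.949,"fingers":0.85},{"dx":-0.018,"wx":-0.949,"fingers":0.85},{"dx":-0.018,"wx":-0.948,"fingers":0.85}]}}

```text
schema error: expected keys dx, dy, dz, wx, wy, wz, fingers
```

Run:
```python
from h import *
np.set_printoptions(precision=3,suppress=True)
go([400,142,300],10)
```

```text
pos [293.674 579.902 231.312] F [-0.509  0.44   0.541] w 85.65848857506077 t 1.05
R [[-0.0, -0.892, 0.452], [0.0, 0.452, 0.892], [-1.0, 0.0, 0.0]]
shift units total [-0.092 -0.39  -0.457] turn units total [-4.744  0.    -0.   ] per row/ 10 [-0.009 -0.039 -0.046]
```

Emit:
{"fn": "servo_tool", "kwargs": {"rows": [{"dx":-0.018,"dy":0,"dz":0,"wx":-0.949,"wy":0,"wz":0,"fingers":0.85},{"dx":-0.018,"dy":0,"dz":0,"wx":-0.949,"wy":0,"wz":0,"fingers":0.85},{"dx":-0.018,"dy":0,"dz":0,"wx":-0.949,"wy":0,"wz":0,"fingers":0.85},{"dx":-0.018,"dy":0,"dz":0,"wx":-0.949,"wy":0,"wz":0,"fingers":0.85},{"dx":-0.018,"dy":0,"dz":0,"wx":-0.948,"wy":0,"wz":0,"fingers":0.85}]}}

```text
clock: 1.68
eef_pos: [293.7, 579.8, 299.3]
tool_rot: [-1.48, 1.571, 0.122]
force: [0.6, 0.3, 0.7]
width: 13.0
```

Run:
```python
from h import *
np.set_printoptions(precision=3,suppress=True)
go([400,142,300],10)
```

```text
pos [293.69  579.839 299.27 ] F [0.63  0.275 0.676] w 12.955185040678192 t 1.675
R [[0.0, -1.0, -0.031], [0.0, -0.031, 1.0], [-1.0, -0.0, 0.0]]
shift units total [-0.001 -0.123 -0.588] turn units total [0.03 0.   0.  ] per row/ 10 [-0.    -0.012 -0.059]
```

Emit:
{"fn": "servo_tool", "kwargs": {"rows": [{"dx":0,"dy":-0.0123,"dz":-0.0588,"wx":0,"wy":0,"wz":0,"fingers":0.85},{"dx":0,"dy":-0.0123,"dz":-0.0588,"wx":0,"wy":0,"wz":0,"fingers":0.85},{"dx":0,"dy":-0.0123,"dz":-0.0588,"wx":0,"wy":0,"wz":0,"fingers":0.85},{"dx":0,"dy":-0.0123,"dz":-0.0588,"wx":0,"wy":0,"wz":0,"fingers":0.85},{"dx":0,"dy":-0.0123,"dz":-0.0588,"wx":0,"wy":0,"wz":0,"fingers":0.85}]}}

```text
clock: 2.3
eef_pos: [346.3, 359.3, 299.0]
tool_rot: [-1.015, 1.57, 0.583]
force: [1.3, 0.5, -0.1]
width: 12.7
```

Emit:
{"fn": "servo_tool", "kwargs": {"rows": [{"dx":0,"dy":-0.0123,"dz":-0.0588,"wx":0,"wy":0,"wz":0,"fingers":0.85},{"dx":0,"dy":-0.0123,"dz":-0.0588,"wx":0,"wy":0,"wz":0,"fingers":0.85},{"dx":0,"dy":-0.0123,"dz":-0.0588,"wx":0,"wy":0,"wz":0,"fingers":0.85},{"dx":0,"dy":-0.0123,"dz":-0.0588,"wx":0,"wy":0,"wz":0,"fingers":0.85},{"dx":0,"dy":-0.0123,"dz":-0.0588,"wx":0,"wy":0,"wz":0,"fingers":0.85}]}}

```text
clock: 2.92
eef_pos: [398.5, 140.2, 299.1]
tool_rot: [-1.18, 1.57, 0.419]
force: [-0.8, -0.4, 0.0]
width: 12.9
```

Run:
```python
from h import *
np.set_printoptions(precision=3,suppress=True)
go([418,142,220],10)
save('wrist','w1');print(ctrl.camera_info('wrist'))
for l in ['bottle_cap','sill','rollers','head']: print(l,[(np.round(x['point'],1),round(x['conf'],2)) for x in ctrl.mark_of(l,'wrist')])
save('scene','s1');save('top','t1')
```

```text
pos [398.545 140.245 299.117] F [-0.751 -0.401  0.048] w 12.90146314093722 t 2.925
R [[0.001, -1.0, -0.028], [0.0, -0.028, 1.0], [-1.0, -0.001, 0.0]]
shift units total [ 0.105 -0.026  0.002] turn units total [0.    0.004 0.009] per row/ 10 [ 0.011 -0.003  0.   ]
{'fovy': 61.53817985073066, 'cx': 324.0929642898338, 'cy': 239.9501531720494, 'R': array([[-0.02 ,  1.   , -0.004],
       [ 0.955,  0.02 ,  0.295],
       [ 0.295,  0.002, -0.955]]), 't': array([-124.379, -442.741,  324.583])}
bottle_cap [(array([521.2, 278.1]), 0.82), (array([120.5, 160. ]), 0.7), (array([ 98. , 313.9]), 0.62), (array([322.4, 318.1]), 0.55)]
sill []
rollers [(array([326.7, 330.7]), 0.7), (array([322.7, 402.6]), 0.69)]
head []
```

View pics/w1.png

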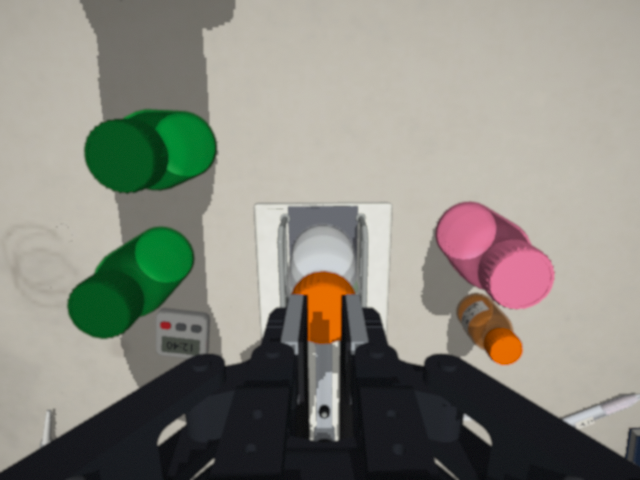

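View pics/s1.png

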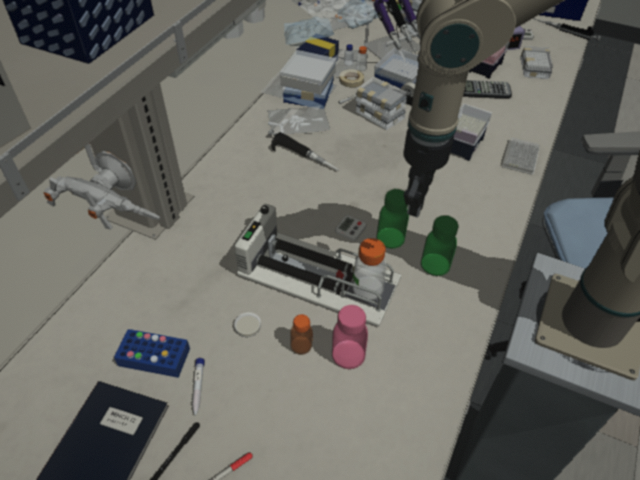

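View pics/t1.png

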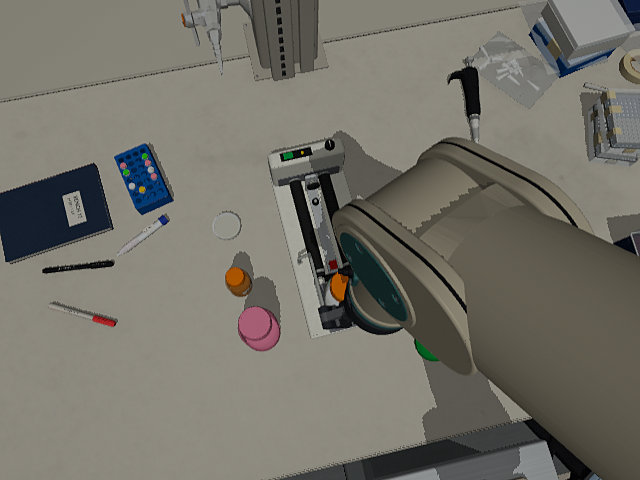

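Run:
```python
import cv2
im=cv2.imread('pics/s1.png')[195:335,225:415]; cv2.imwrite('pics/s1c.png',cv2.resize(im,None,fx=4,fy=4,interpolation=cv2.INTER_CUBIC))
im=cv2.imread('pics/w1.png')[190:350,240:400]; cv2.imwrite('pics/w1c.png',cv2.resize(im,None,fx=3.6,fy=3.6,interpolation=cv2.INTER_CUBIC))
```

```text
(no output)
```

View pics/s1c.png

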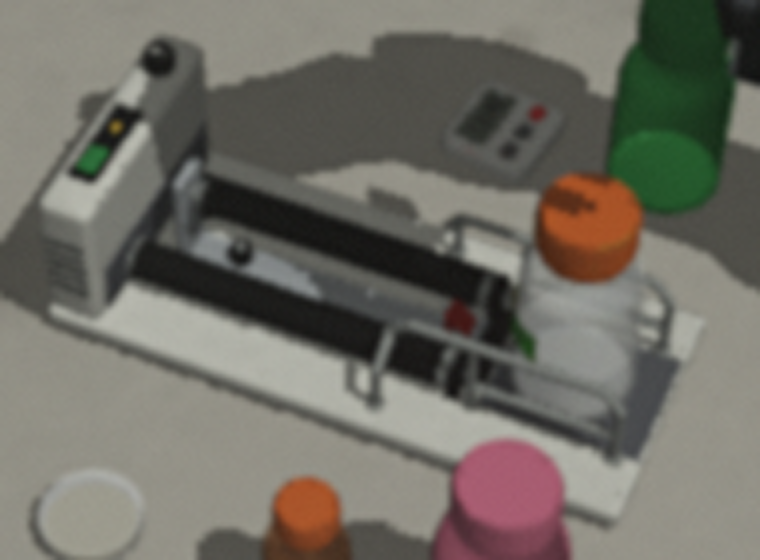

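View pics/w1c.png

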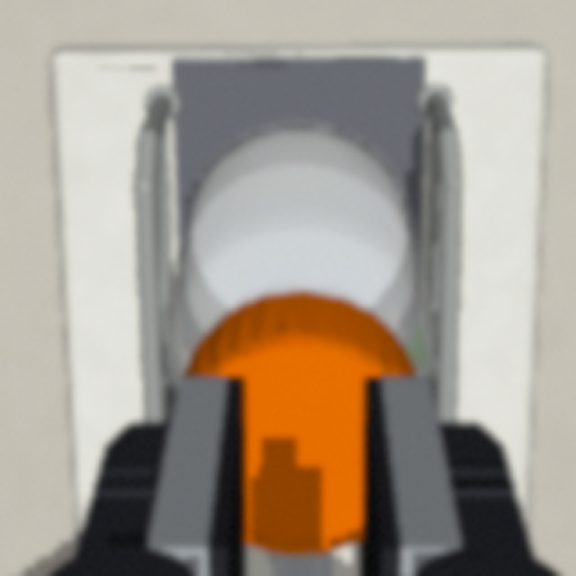

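```bash
cat > fit2.py <<'E'
from h import *
from scipy.optimize import least_squares
np.set_printoptions(precision=2,suppress=True)
t=ctrl.camera_info('top'); s=ctrl.camera_info('scene'); w_=ctrl.camera_info('wrist')
T=lambda x,y:(x/2.75+230-.3,y/2.75+130-.3); S=lambda x,y:(x/4+225-.3,y/4+195-.3); W=lambda x,y:(x/3.6+240-.3,y/3.6+190-.3)
def obs(w,zb,xc):
  return [(t,T(228,573),(-165,75,zb)),(t,T(433,515),(-165,-75,zb)),
 (s,S(612,518),(-165,75,zb)),(s,S(708,320),(-165,-75,zb)),
 (w_,W(55,48),(-165,-75,zb)),(w_,W(546,47),(-165,75,zb)),
 (t,T(179,138),(146,30,33.5)),(t,T(258,120),(146,-30,33.5)),
 (t,T(118,105),(146,w,111)),(t,T(315,58),(146,-w,111)),
 (s,S(92,215),(146,w,111)),(s,S(207,50),(146,-w,111)),
 (t,T(284,371),(xc,0,46)),(s,S(459,318),(xc,0,45))]
def res(p):
  x,y,a,w,zb,xc=p;c,q=np.cos(a),np.sin(a);r=[]
  for i,px,P in obs(w,zb,xc):
    X=(x+c*P[0]-q*P[1],y+q*P[0]+c*P[1],P[2]); r.append(proj(i,X)-px)
  return np.concatenate(r)
o=least_squares(res,[570,148,0.03,70,8,-30],loss='soft_l1'); print(o.x); print(o.fun.reshape(-1,2))
x,y,a=o.x[:3]
Rm=np.array([[np.cos(a),-np.sin(a)],[np.sin(a),np.cos(a)]])
X,e=tri([(t,T(320,428)),(s,S(590,210))]);print(X,e,Rm.T@(X[:2]-[x,y]))
X=atz(w_,W(300,420),163);print('wrist cap',X,Rm.T@(X[:2]-[x,y]))
E
python3 fit2.py
```

```text
[577.06 144.98   0.03  68.9   18.09 -44.71]
[[-2.57  0.44]
 [ 0.43  1.88]
 [ 0.54  0.9 ]
 [-0.81  0.06]
 [-4.06 -0.17]
 [ 0.27  0.53]
 [-0.4   0.07]
 [-0.27 -0.01]
 [-0.01 -0.35]
 [ 0.11  0.46]
 [-0.73 -0.21]
 [-0.48 -0.15]
 [ 0.27 -0.37]
 [ 0.6  -0.62]]
[466.17 143.87 167.19] [np.float64(0.3387247499139905), np.float64(0.3387247499137963)] [-110.89    1.85]
wrist cap [461.2  144.08 163.  ] [-115.84    2.19]
```

Emit:
{"fn": "servo_tool", "kwargs": {"rows": [{"dx":0.0397,"dy":0,"dz":0.001,"wx":0,"wy":0,"wz":0,"fingers":0.85},{"dx":0.0397,"dy":0,"dz":0.001,"wx":0,"wy":0,"wz":0,"fingers":0.85},{"dx":0.0397,"dy":0,"dz":0.001,"wx":0,"wy":0,"wz":0,"fingers":0.85},{"dx":0.0397,"dy":0,"dz":0,"wx":0,"wy":0,"wz":0,"fingers":0.85},{"dx":0.0397,"dy":0,"dz":0,"wx":0,"wy":0,"wz":0,"fingers":0.85}]}}

```text
clock: 3.9
eef_pos: [398.1, 145.4, 149.0]
tool_rot: [-0.423, 1.57, 1.178]
force: [-0.1, -0.5, 0.7]
width: 12.7
```

Run:
```python
from h import *
np.set_printoptions(precision=3,suppress=True)
go([426,142.5,150],10)
save('wrist','w2');save('scene','s2')
import cv2
im=cv2.imread('pics/s2.png')[150:335,225:475]; cv2.imwrite('pics/s2c.png',cv2.resize(im,None,fx=3.2,fy=3.2,interpolation=cv2.INTER_CUBIC))
```

```text
pos [398.075 145.434 148.993] F [-0.057 -0.497  0.723] w 12.65385604946647 t 3.9
R [[0.0, -1.0, -0.031], [0.001, -0.031, 1.0], [-1.0, -0.0, 0.001]]
shift units total [-0.001 -0.037 -0.005] turn units total [0.025 0.008 0.004] per row/ 10 [-0.    -0.004 -0.001]
```

View pics/s2c.png

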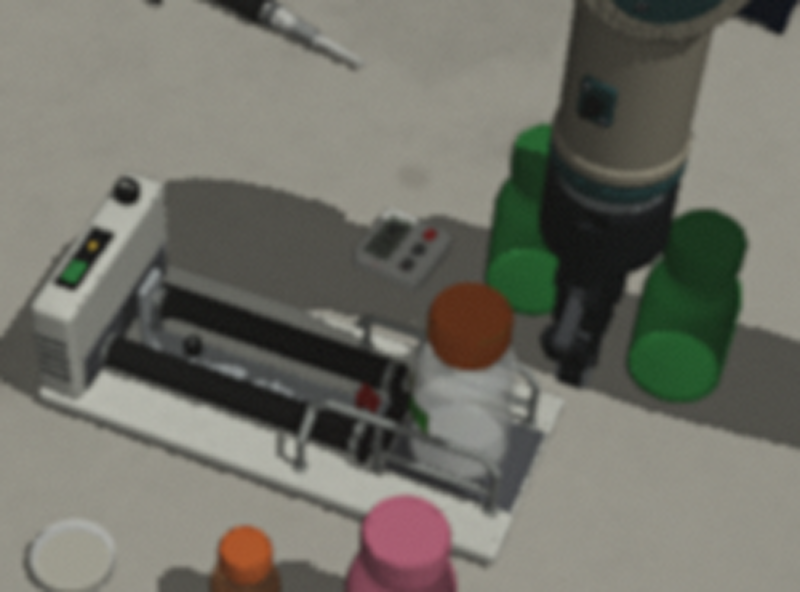

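View pics/w2.png

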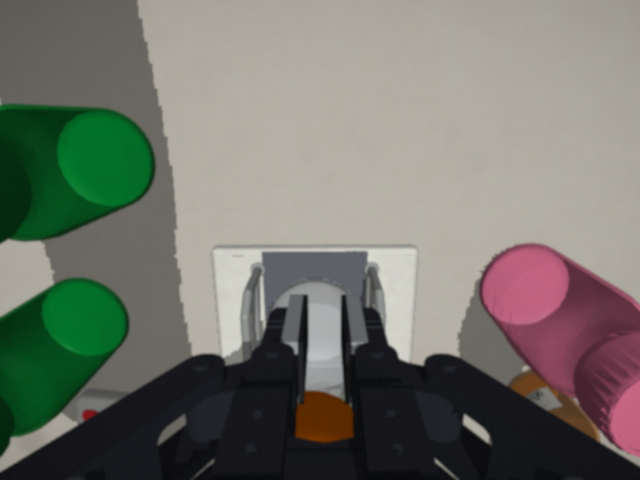

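Emit:
{"fn": "servo_tool", "kwargs": {"rows": [{"dx":0,"dy":-0.01,"dz":-0.003,"wx":0,"wy":0,"wz":0,"fingers":0.85},{"dx":0,"dy":-0.01,"dz":0,"wx":0,"wy":0,"wz":0,"fingers":0.85},{"dx":0,"dy":-0.006,"dz":0,"wx":0,"wy":0,"wz":0,"fingers":0.85},{"dx":0,"dy":0,"dz":0,"wx":0,"wy":0,"wz":0,"fingers":0.85}]}}

```text
clock: 4.5
eef_pos: [418.5, 142.3, 150.4]
tool_rot: [-1.191, 1.569, 0.407]
force: [0.8, -0.9, 0.7]
width: 12.8
```

Emit:
{"fn": "servo_tool", "kwargs": {"rows": [{"dx":0,"dy":-0.004,"dz":0,"wx":0,"wy":0,"wz":0,"fingers":0.85},{"dx":0,"dy":-0.004,"dz":0,"wx":0,"wy":0,"wz":0,"fingers":0.85}]}}

```text
clock: 4.75
eef_pos: [423.8, 142.4, 150.0]
tool_rot: [0.509, 1.571, 2.108]
force: [-0.3, -0.1, -0.4]
width: 12.4
```

Emit:
{"fn": "servo_tool", "kwargs": {"rows": [{"dx":0,"dy":-0.004,"dz":0,"wx":0,"wy":0,"wz":0,"fingers":0.85},{"dx":0,"dy":-0.004,"dz":0,"wx":0,"wy":0,"wz":0,"fingers":0.85}]}}

```text
clock: 5.0
eef_pos: [429.8, 142.5, 149.9]
tool_rot: [1.619, 1.571, -3.065]
force: [-0.3, -0.1, 0.2]
width: 12.7
```

Emit:
{"fn": "servo_tool", "kwargs": {"rows": [{"dx":0,"dy":-0.004,"dz":0,"wx":0,"wy":0,"wz":0,"fingers":0.85},{"dx":0,"dy":-0.004,"dz":0,"wx":0,"wy":0,"wz":0,"fingers":0.85}]}}

```text
clock: 5.25
eef_pos: [435.5, 142.6, 149.8]
tool_rot: [1.795, 1.57, -2.89]
force: [0.0, 0.2, 1.3]
width: 13.0
```

Run:
```python
from h import *
print(ctrl.read_state()['force'],ctrl.read_state()['eef_pos'])
save('scene','s3')
im=cv2.imread('pics/s3.png')[195:335,325:475]; cv2.imwrite('pics/s3c.png',cv2.resize(im,None,fx=4,fy=4,interpolation=cv2.INTER_CUBIC))
```

```text
[0.01483393 0.18468496 1.3256197 ] [435.49905105 142.61466216 149.83406969]
```

View pics/s3c.png

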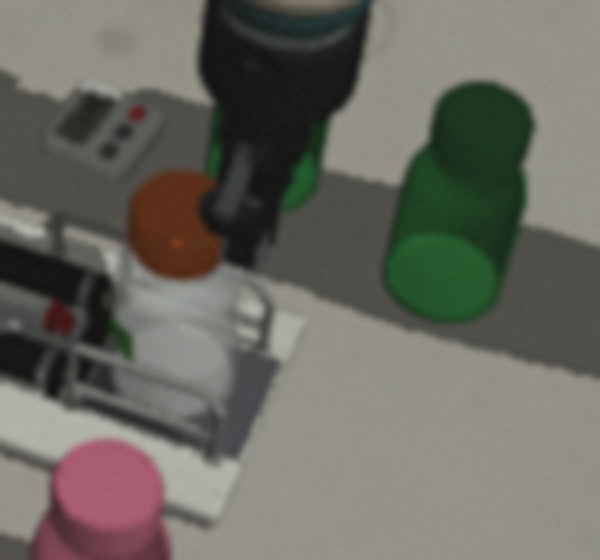

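Emit:
{"fn": "servo_tool", "kwargs": {"rows": [{"dx":0,"dy":-0.004,"dz":0,"wx":0,"wy":0,"wz":0,"fingers":0.85},{"dx":0,"dy":-0.004,"dz":0,"wx":0,"wy":0,"wz":0,"fingers":0.85}]}}

```text
clock: 5.55
eef_pos: [441.8, 142.9, 149.9]
tool_rot: [1.216, 1.571, 2.815]
force: [-0.7, 0.4, 0.3]
width: 12.9
```

Emit:
{"fn": "servo_tool", "kwargs": {"rows": [{"dx":0,"dy":-0.004,"dz":0,"wx":0,"wy":0,"wz":0,"fingers":0.85},{"dx":0,"dy":-0.004,"dz":0,"wx":0,"wy":0,"wz":0,"fingers":0.85}]}}

```text
clock: 5.8
eef_pos: [448.0, 143.1, 149.9]
tool_rot: [-0.918, 1.571, 0.68]
force: [-0.9, -1.0, 0.7]
width: 12.6
```

Emit:
{"fn": "servo_tool", "kwargs": {"rows": [{"dx":-0.001,"dy":-0.004,"dz":0,"wx":0,"wy":0,"wz":0,"fingers":0.85},{"dx":-0.001,"dy":-0.004,"dz":0,"wx":0,"wy":0,"wz":0,"fingers":0.85}]}}

```text
clock: 6.05
eef_pos: [454.0, 143.2, 151.5]
tool_rot: [-1.107, 1.571, 0.491]
force: [0.1, 0.8, -0.1]
width: 12.8
```

Emit:
{"fn": "servo_tool", "kwargs": {"rows": [{"dx":-0.0015,"dy":-0.004,"dz":0,"wx":0,"wy":0,"wz":0,"fingers":0.85},{"dx":-0.0015,"dy":-0.004,"dz":0,"wx":0,"wy":0,"wz":0,"fingers":0.85}]}}

```text
clock: 6.3
eef_pos: [460.0, 143.4, 153.8]
tool_rot: [-1.114, 1.571, 0.485]
force: [-0.3, 0.7, -0.8]
width: 13.0
```

Run:
```python
from h import *
print(ctrl.read_state()['force'],ctrl.read_state()['eef_pos'])
save('scene','s4')
im=cv2.imread('pics/s4.png')[195:335,325:475]; cv2.imwrite('pics/s4c.png',cv2.resize(im,None,fx=4,fy=4,interpolation=cv2.INTER_CUBIC))
```

```text
[-0.32489119  0.71529233 -0.78725974] [459.9508468  143.39366932 153.75805546]
```

View pics/s4c.png

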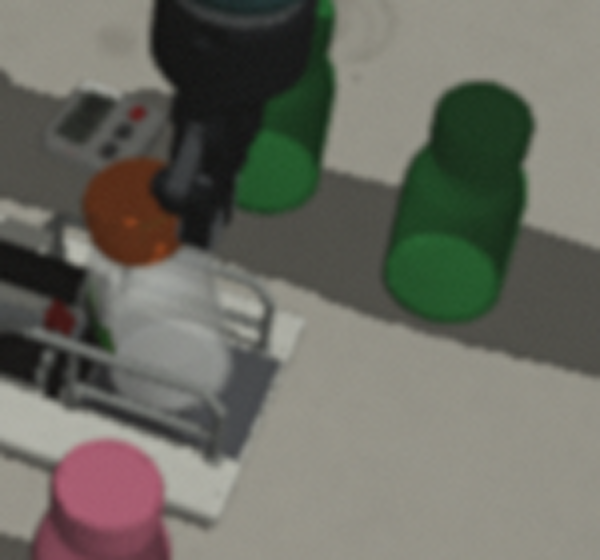

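Emit:
{"fn": "servo_tool", "kwargs": {"rows": [{"dx":-0.0015,"dy":-0.004,"dz":0,"wx":0,"wy":0,"wz":0,"fingers":0.85},{"dx":-0.0015,"dy":-0.004,"dz":0,"wx":0,"wy":0,"wz":0,"fingers":0.85},{"dx":-0.0015,"dy":-0.004,"dz":0,"wx":0,"wy":0,"wz":0,"fingers":0.85}]}}

```text
clock: 6.72
eef_pos: [468.9, 143.6, 157.1]
tool_rot: [-0.873, 1.571, 0.726]
force: [0.2, -0.5, -0.3]
width: 12.7
```

Emit:
{"fn": "servo_tool", "kwargs": {"rows": [{"dx":-0.0015,"dy":-0.004,"dz":0,"wx":0,"wy":0,"wz":0,"fingers":0.85},{"dx":-0.0015,"dy":-0.004,"dz":0,"wx":0,"wy":0,"wz":0,"fingers":0.85},{"dx":-0.0015,"dy":-0.004,"dz":0,"wx":0,"wy":0,"wz":0,"fingers":0.85}]}}

```text
clock: 7.1
eef_pos: [477.9, 143.9, 160.5]
tool_rot: [-1.038, 1.571, 0.561]
force: [-0.1, -0.5, -0.4]
width: 12.7
```

Run:
```python
from h import *
print(ctrl.read_state()['force'],ctrl.read_state()['eef_pos'])
save('scene','s5')
im=cv2.imread('pics/s5.png')[195:335,325:475]; cv2.imwrite('pics/s5c.png',cv2.resize(im,None,fx=4,fy=4,interpolation=cv2.INTER_CUBIC))
```

```text
[-0.09011313 -0.46656735 -0.37119239] [477.94016258 143.89340628 160.51723426]
```

View pics/s5c.png

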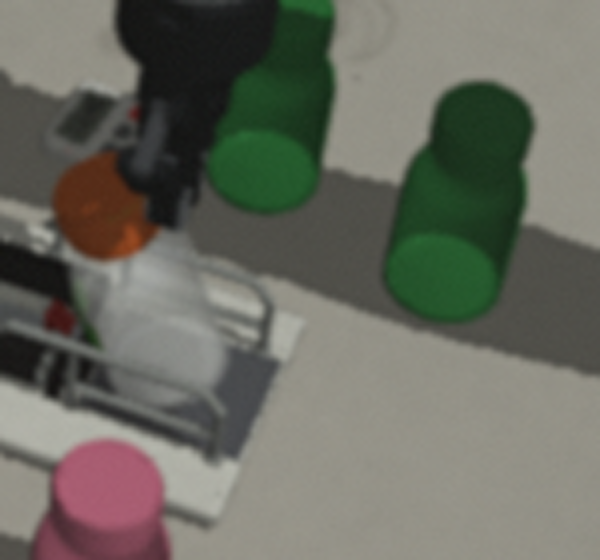

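Emit:
{"fn": "servo_tool", "kwargs": {"rows": [{"dx":-0.0008,"dy":-0.005,"dz":0,"wx":0,"wy":0,"wz":0,"fingers":0.85},{"dx":-0.0008,"dy":-0.005,"dz":0,"wx":0,"wy":0,"wz":0,"fingers":0.85},{"dx":-0.0008,"dy":-0.005,"dz":0,"wx":0,"wy":0,"wz":0,"fingers":0.85},{"dx":0,"dy":-0.005,"dz":0,"wx":0,"wy":0,"wz":0,"fingers":0.85}]}}

```text
clock: 7.65
eef_pos: [493.0, 144.3, 162.3]
tool_rot: [-1.273, 1.571, 0.325]
force: [-0.1, -0.5, -0.4]
width: 12.8
```

Emit:
{"fn": "servo_tool", "kwargs": {"rows": [{"dx":0,"dy":-0.004,"dz":0,"wx":0,"wy":0,"wz":0,"fingers":0.85},{"dx":0,"dy":-0.004,"dz":0,"wx":0,"wy":0,"wz":0,"fingers":0.85},{"dx":0,"dy":-0.004,"dz":0,"wx":0,"wy":0,"wz":0,"fingers":0.85}]}}

```text
clock: 8.02
eef_pos: [501.8, 144.5, 162.2]
tool_rot: [1.724, 1.571, -2.96]
force: [-0.6, 0.7, 0.0]
width: 12.8
```

Run:
```python
from h import *
print(ctrl.read_state()['force'],ctrl.read_state()['eef_pos'])
save('scene','s6')
im=cv2.imread('pics/s6.png')[195:335,295:445]; cv2.imwrite('pics/s6c.png',cv2.resize(im,None,fx=4,fy=4,interpolation=cv2.INTER_CUBIC))
```

```text
[-0.64896932  0.71758646  0.04255454] [501.78057121 144.51348563 162.16440697]
```

View pics/s6c.png

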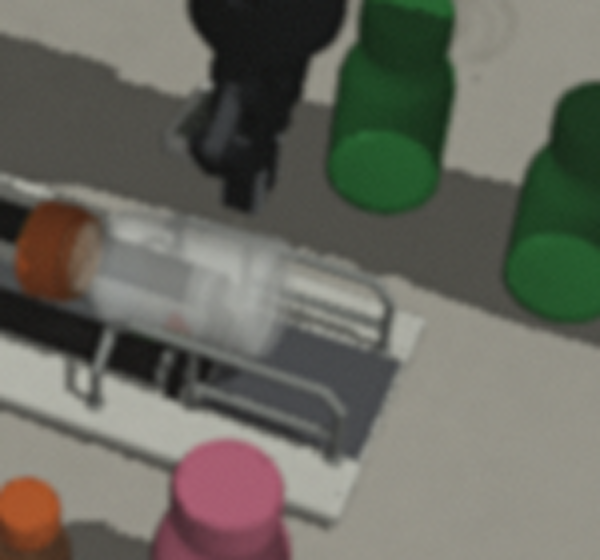

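Emit:
{"fn": "servo_tool", "kwargs": {"rows": [{"dx":0,"dy":0.02,"dz":0,"wx":0,"wy":0,"wz":0,"fingers":1.0},{"dx":0,"dy":0.022,"dz":0,"wx":0,"wy":0,"wz":0,"fingers":1.0},{"dx":0,"dy":0.022,"dz":0,"wx":0,"wy":0,"wz":0,"fingers":1.0},{"dx":0,"dy":0.02,"dz":0,"wx":0,"wy":0,"wz":0,"fingers":1.0},{"dx":0,"dy":0,"dz":0,"wx":0,"wy":0,"wz":0,"fingers":1.0}]}}

```text
clock: 8.7
eef_pos: [437.7, 142.7, 162.3]
tool_rot: [1.749, 1.57, -2.935]
force: [-0.4, 1.0, 0.4]
width: 0.2
```

Run:
```python
from h import *
np.set_printoptions(precision=3,suppress=True)
go([440,141,62],5)
for c in ['scene','top','wrist']:
    save(c,c[0]+'7')
    for l in ['bottle','bottle_cap']: print(c,l,[(np.round(x['point'],1),round(x['conf'],2)) for x in ctrl.mark_of(l,c)])
im=cv2.imread('pics/s7.png')[195:335,245:445]; cv2.imwrite('pics/s7c.png',cv2.resize(im,None,fx=4,fy=4,interpolation=cv2.INTER_CUBIC))
im=cv2.imread('pics/t7.png')[130:345,230:400]; cv2.imwrite('pics/t7c.png',cv2.resize(im,None,fx=2.75,fy=2.75,interpolation=cv2.INTER_CUBIC))
```

```text
pos [437.681 142.749 162.279] F [-0.352  0.993  0.406] w 0.16110292957256325 t 8.7
R [[-0.001, -1.0, -0.029], [-0.0, -0.029, 1.0], [-1.0, 0.001, -0.0]]
shift units total [ 0.134 -0.003 -0.002] turn units total [ 0.005 -0.001 -0.008] per row/ 5 [ 0.027 -0.001 -0.001]
scene bottle [(array([365.6, 273.2]), 0.88), (array([350.6, 354.1]), 0.84), (array([432.8, 265.2]), 0.78), (array([390.2, 239.5]), 0.61)]
scene bottle_cap [(array([350. , 319.9]), 0.76), (array([302.1, 255.8]), 0.69), (array([446. , 222.8]), 0.67)]
top bottle [(array([342. , 287.5]), 0.69), (array([435.6, 341. ]), 0.68), (array([261.4, 331.5]), 0.58)]
top bottle_cap [(array([319.4, 214.8]), 0.94), (array([449.4, 334. ]), 0.78), (array([253.9, 322.7]), 0.65)]
wrist bottle [(array([116.6,  95.6]), 0.9), (array([320.8, 301.5]), 0.89), (array([ 93.9, 261. ]), 0.89), (array([523. , 227.4]), 0.74)]
wrist bottle_cap []
```

View pics/s7c.png

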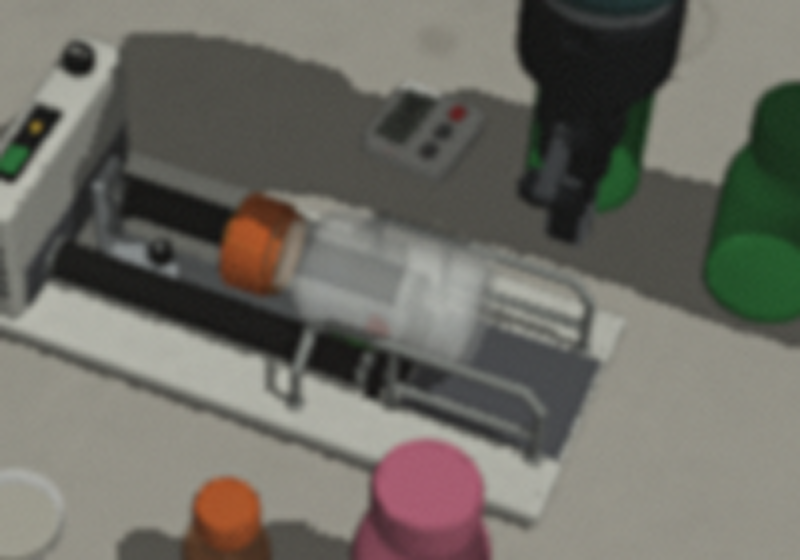

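View pics/t7c.png

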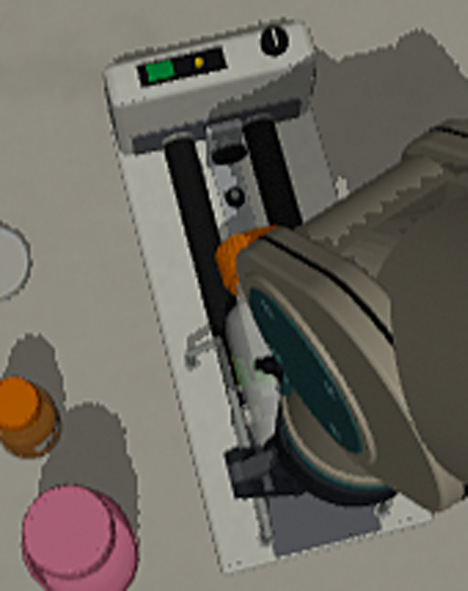

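View pics/w7.png

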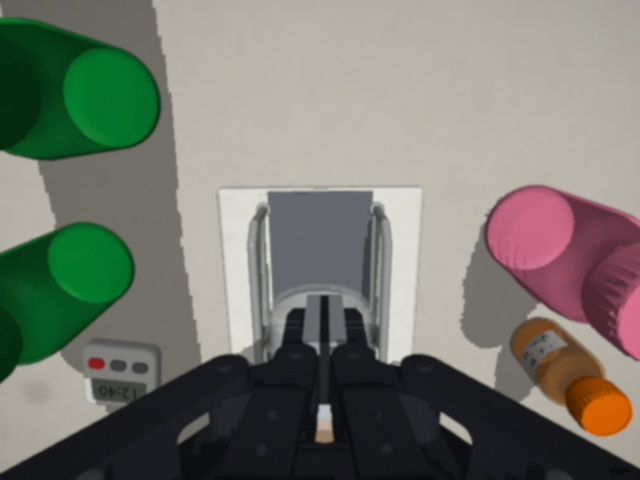

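Run:
```python
from h import *
np.set_printoptions(precision=1,suppress=True)
s=ctrl.camera_info('scene');t=ctrl.camera_info('top');w=ctrl.camera_info('wrist')
Rm=np.array([[np.cos(.03),-np.sin(.03)],[np.sin(.03),np.cos(.03)]])
r=lambda X:(X,Rm.T@(X[:2]-[577,145]))
print(r(atz(s,(365.6,273.2),70)));print(r(atz(t,(342,287.5),70)));print(r(atz(w,(320.8,301.5),70)))
print(r(atz(w,(322,288),105)))
print('cap',r(tri([(s,(302.1,255.8)),(t,(319.4,214.8))])[0]),r(tri([(s,(245+233/4,195+250/4)),(t,(230+228/2.75,130+262/2.75))])[0]))
```

```text
(array([475.9, 137.1,  70. ]), array([-101.3,   -4.9]))
(array([481.3, 140.7,  70. ]), array([-95.8,  -1.5]))
(array([477. , 141.7,  70. ]), array([-100.1,   -0.3]))
(array([452.1, 141.9, 105. ]), array([-124.9,    0.7]))
cap (array([625.7, 149.1,  64.6]), array([48.8,  2.6])) (array([607.8, 167.4,  83.2]), array([31.5, 21.5]))
```

Emit:
{"fn": "servo_tool", "kwargs": {"rows": [{"dx":0.0267,"dy":0,"dz":-0.001,"wx":0,"wy":0,"wz":0,"fingers":1.0},{"dx":0.0267,"dy":0,"dz":-0.001,"wx":0,"wy":0,"wz":0,"fingers":1.0},{"dx":0.0267,"dy":0,"dz":0,"wx":0,"wy":0,"wz":0,"fingers":1.0},{"dx":0.0267,"dy":0,"dz":0,"wx":0,"wy":0,"wz":0,"fingers":1.0},{"dx":0.0267,"dy":0,"dz":0,"wx":0,"wy":0,"wz":0,"fingers":1.0}]}}

```text
clock: 9.78
eef_pos: [439.0, 141.4, 61.4]
tool_rot: [-1.087, 1.57, 0.512]
force: [0.3, 0.3, -0.1]
width: -0.3
```

Run:
```python
from h import *
np.set_printoptions(precision=3,suppress=True)
go([450,141.2,62],3)
save('scene','s8')
im=cv2.imread('pics/s8.png')[195:335,245:445]; cv2.imwrite('pics/s8c.png',cv2.resize(im,None,fx=4,fy=4,interpolation=cv2.INTER_CUBIC))
```

```text
pos [439.037 141.36   61.413] F [ 0.288  0.272 -0.148] w -0.30192657069651535 t 9.775
R [[0.0, -1.0, -0.028], [0.0, -0.028, 1.0], [-1.0, -0.0, 0.0]]
shift units total [-0.001 -0.015 -0.001] turn units total [-0.001  0.002  0.003] per row/ 3 [-0.    -0.005 -0.   ]
```

View pics/s8c.png

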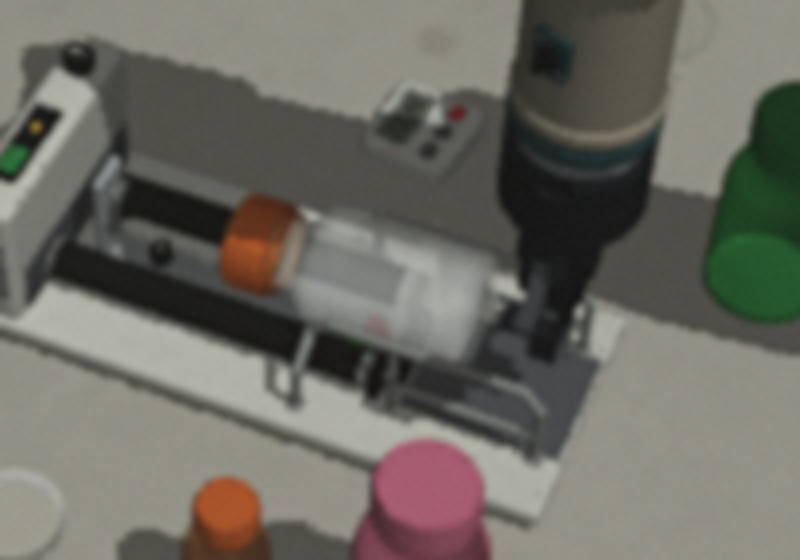

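Emit:
{"fn": "servo_tool", "kwargs": {"rows": [{"dx":0,"dy":-0.008,"dz":0,"wx":0,"wy":0,"wz":0,"fingers":1.0},{"dx":0,"dy":-0.008,"dz":0,"wx":0,"wy":0,"wz":0,"fingers":1.0},{"dx":0,"dy":-0.006,"dz":0,"wx":0,"wy":0,"wz":0,"fingers":1.0}]}}

```text
clock: 10.2
eef_pos: [456.5, 142.0, 62.9]
tool_rot: [-1.269, 1.569, 0.329]
force: [-0.1, 0.2, 0.4]
width: 0.3
```

Emit:
{"fn": "servo_tool", "kwargs": {"rows": [{"dx":0,"dy":-0.004,"dz":0,"wx":0,"wy":0,"wz":0,"fingers":1.0},{"dx":0,"dy":-0.004,"dz":0,"wx":0,"wy":0,"wz":0,"fingers":1.0},{"dx":0,"dy":-0.004,"dz":0,"wx":0,"wy":0,"wz":0,"fingers":1.0}]}}

```text
clock: 10.58
eef_pos: [464.3, 142.0, 62.2]
tool_rot: [0.895, 1.571, 2.494]
force: [-0.2, -0.3, -0.9]
width: -0.2
```

Emit:
{"fn": "servo_tool", "kwargs": {"rows": [{"dx":0,"dy":-0.004,"dz":0,"wx":0,"wy":0,"wz":0,"fingers":1.0},{"dx":0,"dy":-0.004,"dz":0,"wx":0,"wy":0,"wz":0,"fingers":1.0},{"dx":0,"dy":-0.004,"dz":0,"wx":0,"wy":0,"wz":0,"fingers":1.0}]}}

```text
clock: 10.95
eef_pos: [470.1, 142.1, 61.8]
tool_rot: [1.722, 1.565, -2.961]
force: [-6.8, 1.1, 4.8]
width: -0.1
```

Emit:
{"fn": "servo_tool", "kwargs": {"rows": [{"dx":0,"dy":-0.002,"dz":0,"wx":0,"wy":0,"wz":0,"fingers":1.0},{"dx":0,"dy":-0.002,"dz":0,"wx":0,"wy":0,"wz":0,"fingers":1.0}]}}

```text
clock: 11.2
eef_pos: [472.6, 142.3, 61.8]
tool_rot: [1.707, 1.564, -2.976]
force: [-6.9, 0.9, 5.1]
width: 0.2
```

Run:
```python
from h import *
np.set_printoptions(precision=3,suppress=True)
go([450,141.2,62],3)
save('scene','s9')
im=cv2.imread('pics/s9.png')[195:335,245:445]; cv2.imwrite('pics/s9c.png',cv2.resize(im,None,fx=4,fy=4,interpolation=cv2.INTER_CUBIC))
```

```text
pos [472.633 142.267  61.758] F [-6.856  0.91   5.089] w 0.19142534657994095 t 11.2
R [[-0.007, -1.0, -0.029], [-0.001, -0.029, 1.0], [-1.0, 0.007, -0.001]]
shift units total [-0.     0.03  -0.001] turn units total [ 0.01  -0.009 -0.065] per row/ 3 [-0.    0.01 -0.  ]
```

View pics/s9c.png

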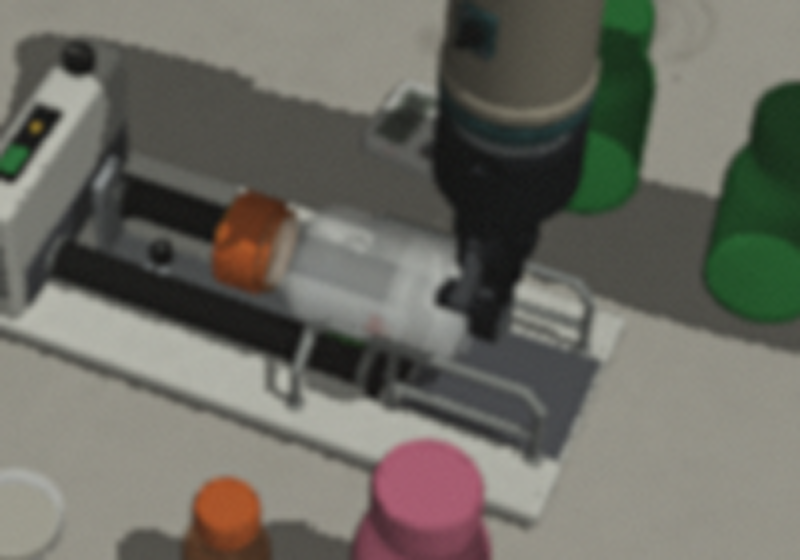

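Emit:
{"fn": "servo_tool", "kwargs": {"rows": [{"dx":-0.001,"dy":-0.003,"dz":0,"wx":0,"wy":0,"wz":0,"fingers":1.0},{"dx":-0.001,"dy":-0.003,"dz":0,"wx":0,"wy":0,"wz":0,"fingers":1.0}]}}

```text
clock: 11.5
eef_pos: [479.6, 142.3, 63.4]
tool_rot: [1.766, 1.568, -2.918]
force: [-3.4, 0.3, 1.3]
width: -0.1
```

Emit:
{"fn": "servo_tool", "kwargs": {"rows": [{"dx":0,"dy":-0.003,"dz":0,"wx":0,"wy":0,"wz":0,"fingers":1.0},{"dx":0,"dy":-0.003,"dz":0,"wx":0,"wy":0,"wz":0,"fingers":1.0},{"dx":0,"dy":-0.003,"dz":0,"wx":0,"wy":0,"wz":0,"fingers":1.0}]}}

```text
clock: 11.88
eef_pos: [487.5, 142.6, 63.6]
tool_rot: [1.762, 1.57, -2.923]
force: [-3.3, -0.1, 0.5]
width: 0.0
```

Emit:
{"fn": "servo_tool", "kwargs": {"rows": [{"dx":0,"dy":-0.004,"dz":0,"wx":0,"wy":0,"wz":0,"fingers":1.0},{"dx":0,"dy":-0.004,"dz":0,"wx":0,"wy":0,"wz":0,"fingers":1.0},{"dx":0,"dy":-0.004,"dz":0,"wx":0,"wy":0,"wz":0,"fingers":1.0}]}}

```text
clock: 12.25
eef_pos: [496.7, 142.9, 63.6]
tool_rot: [1.258, 1.571, 2.857]
force: [-3.8, 0.2, 1.5]
width: -0.3
```

Emit:
{"fn": "servo_tool", "kwargs": {"rows": [{"dx":0,"dy":-0.004,"dz":0,"wx":0,"wy":0,"wz":0,"fingers":1.0},{"dx":0,"dy":-0.004,"dz":0,"wx":0,"wy":0,"wz":0,"fingers":1.0},{"dx":0,"dy":-0.004,"dz":0,"wx":0,"wy":0,"wz":0,"fingers":1.0}]}}

```text
clock: 12.62
eef_pos: [505.6, 143.1, 63.6]
tool_rot: [1.756, 1.571, -2.928]
force: [-3.7, -0.3, 1.1]
width: -0.1
```

Emit:
{"fn": "servo_tool", "kwargs": {"rows": [{"dx":0,"dy":-0.003,"dz":0,"wx":0,"wy":0,"wz":0,"fingers":1.0},{"dx":0,"dy":-0.003,"dz":0,"wx":0,"wy":0,"wz":0,"fingers":1.0}]}}

```text
clock: 12.88
eef_pos: [510.0, 143.3, 63.6]
tool_rot: [1.553, 1.571, -3.131]
force: [-3.2, -0.5, 0.8]
width: 0.1
```

Run:
```python
from h import *
np.set_printoptions(precision=3,suppress=True)
go([450,141.2,62],3)
save('scene','s10')
im=cv2.imread('pics/s10.png')[195:335,225:425]; cv2.imwrite('pics/s10c.png',cv2.resize(im,None,fx=4,fy=4,interpolation=cv2.INTER_CUBIC))
```

```text
pos [510.    143.274  63.579] F [-3.225 -0.461  0.841] w 0.06223125452219497 t 12.875
R [[-0.0, -1.0, -0.028], [-0.0, -0.028, 1.0], [-1.0, 0.0, 0.0]]
shift units total [ 0.002  0.08  -0.001] turn units total [-0.     0.    -0.002] per row/ 3 [ 0.001  0.027 -0.   ]
```

View pics/s10c.png

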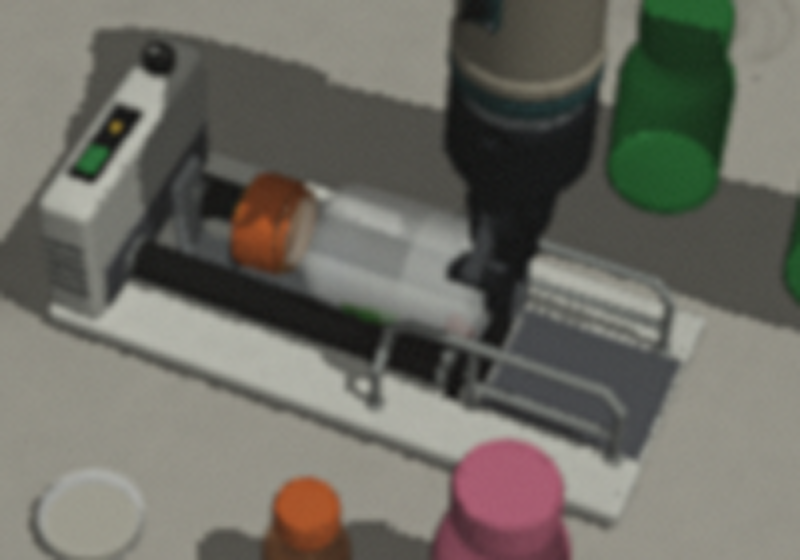

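Emit:
{"fn": "servo_tool", "kwargs": {"rows": [{"dx":0,"dy":-0.003,"dz":0,"wx":0,"wy":0,"wz":0,"fingers":1.0},{"dx":0,"dy":-0.003,"dz":0,"wx":0,"wy":0,"wz":0,"fingers":1.0}]}}

```text
clock: 13.18
eef_pos: [514.5, 143.4, 63.6]
tool_rot: [1.531, 1.571, 3.13]
force: [-2.7, -0.7, 1.7]
width: -0.3
```

Emit:
{"fn": "servo_tool", "kwargs": {"rows": [{"dx":0,"dy":-0.002,"dz":0,"wx":0,"wy":0,"wz":0,"fingers":1.0},{"dx":0,"dy":-0.002,"dz":0,"wx":0,"wy":0,"wz":0,"fingers":1.0}]}}

```text
clock: 13.42
eef_pos: [517.5, 143.5, 63.6]
tool_rot: [1.598, 1.571, -3.086]
force: [-3.1, -0.2, 2.2]
width: 0.2
```

Emit:
{"fn": "servo_tool", "kwargs": {"rows": [{"dx":0,"dy":-0.002,"dz":0,"wx":0,"wy":0,"wz":0,"fingers":1.0},{"dx":0,"dy":-0.002,"dz":0,"wx":0,"wy":0,"wz":0,"fingers":1.0}]}}

```text
clock: 13.68
eef_pos: [520.5, 143.6, 63.6]
tool_rot: [1.125, 1.571, 2.724]
force: [-4.0, -1.4, 1.7]
width: -0.2
```

Emit:
{"fn": "servo_tool", "kwargs": {"rows": [{"dx":0,"dy":-0.002,"dz":0,"wx":0,"wy":0,"wz":0,"fingers":1.0},{"dx":0,"dy":-0.002,"dz":0,"wx":0,"wy":0,"wz":0,"fingers":1.0}]}}

```text
clock: 13.92
eef_pos: [523.5, 143.7, 63.6]
tool_rot: [1.142, 1.571, 2.741]
force: [-4.3, 0.0, 1.5]
width: -0.1
```

Emit:
{"fn": "servo_tool", "kwargs": {"rows": [{"dx":0,"dy":-0.0015,"dz":0,"wx":0,"wy":0,"wz":0,"fingers":1.0},{"dx":0,"dy":-0.0015,"dz":0,"wx":0,"wy":0,"wz":0,"fingers":1.0}]}}

```text
clock: 14.18
eef_pos: [525.8, 143.7, 63.6]
tool_rot: [0.745, 1.571, 2.344]
force: [-3.8, -0.5, 2.0]
width: 0.2
```

Emit:
{"fn": "servo_tool", "kwargs": {"rows": [{"dx":0,"dy":-0.0015,"dz":0,"wx":0,"wy":0,"wz":0,"fingers":1.0},{"dx":0,"dy":-0.0015,"dz":0,"wx":0,"wy":0,"wz":0,"fingers":1.0}]}}

```text
clock: 14.42
eef_pos: [528.2, 143.8, 63.6]
tool_rot: [-1.274, 1.57, 0.325]
force: [-4.1, 0.2, 0.9]
width: 0.1
```

Emit:
{"fn": "servo_tool", "kwargs": {"rows": [{"dx":0,"dy":-0.0015,"dz":0,"wx":0,"wy":0,"wz":0,"fingers":1.0},{"dx":0,"dy":-0.0015,"dz":0,"wx":0,"wy":0,"wz":0,"fingers":1.0}]}}

```text
clock: 14.68
eef_pos: [530.4, 143.9, 63.6]
tool_rot: [-1.113, 1.571, 0.486]
force: [-3.4, 0.3, 1.2]
width: -0.1
```

Emit:
{"fn": "servo_tool", "kwargs": {"rows": [{"dx":0,"dy":-0.0015,"dz":0,"wx":0,"wy":0,"wz":0,"fingers":1.0},{"dx":0,"dy":-0.0015,"dz":0,"wx":0,"wy":0,"wz":0,"fingers":1.0}]}}

```text
clock: 14.92
eef_pos: [531.6, 143.9, 63.4]
tool_rot: [1.697, 1.569, -2.987]
force: [-6.9, 1.0, 2.7]
width: -0.0
```

Run:
```python
from h import *
np.set_printoptions(precision=3,suppress=True)
go([450,141.2,62],3)
save('scene','s11')
im=cv2.imread('pics/s11.png')[195:335,225:425]; cv2.imwrite('pics/s11c.png',cv2.resize(im,None,fx=4,fy=4,interpolation=cv2.INTER_CUBIC))
```

```text
pos [531.553 143.856  63.427] F [-6.945  0.989  2.741] w -0.023845636153401538 t 14.925
R [[-0.002, -1.0, -0.028], [-0.0, -0.028, 1.0], [-1.0, 0.002, -0.0]]
shift units total [ 0.002  0.109 -0.001] turn units total [ 0.001 -0.002 -0.018] per row/ 3 [ 0.001  0.036 -0.   ]
```

View pics/s11c.png

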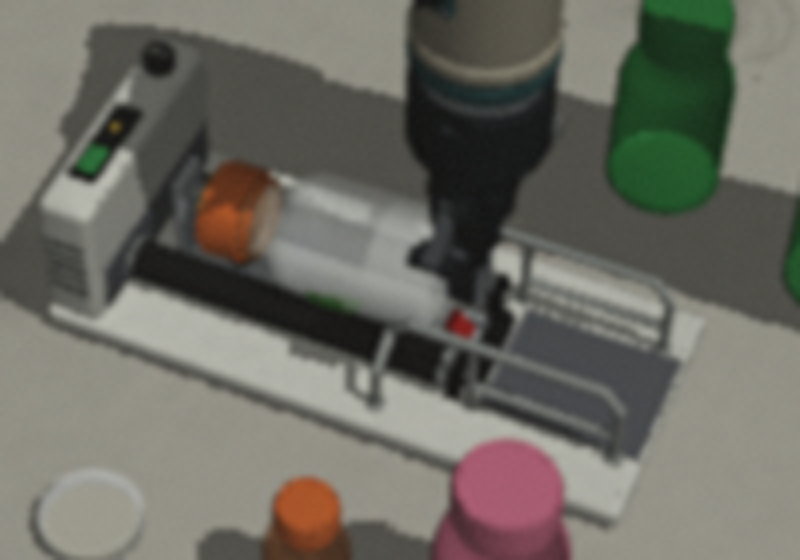

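Emit:
{"fn": "servo_tool", "kwargs": {"rows": [{"dx":0,"dy":-0.0012,"dz":0,"wx":0,"wy":0,"wz":0,"fingers":1.0},{"dx":0,"dy":0,"dz":0,"wx":0,"wy":0,"wz":0,"fingers":1.0}]}}

```text
clock: 15.22
eef_pos: [531.8, 143.9, 63.3]
tool_rot: [1.693, 1.568, -2.992]
force: [-5.9, 0.5, 2.5]
width: 0.2
```

Emit:
{"fn": "servo_tool", "kwargs": {"rows": [{"dx":0,"dy":-0.0012,"dz":0,"wx":0,"wy":0,"wz":0,"fingers":1.0},{"dx":0,"dy":0,"dz":0,"wx":0,"wy":0,"wz":0,"fingers":1.0}]}}

```text
clock: 15.48
eef_pos: [532.0, 143.9, 63.2]
tool_rot: [1.699, 1.566, -2.985]
force: [-7.3, 0.2, 2.1]
width: -0.2
```

Emit:
{"fn": "servo_tool", "kwargs": {"rows": [{"dx":0,"dy":-0.0012,"dz":0,"wx":0,"wy":0,"wz":0,"fingers":1.0},{"dx":0,"dy":0,"dz":0,"wx":0,"wy":0,"wz":0,"fingers":1.0}]}}

```text
clock: 15.72
eef_pos: [532.4, 143.9, 63.0]
tool_rot: [1.7, 1.565, -2.984]
force: [-7.2, -0.1, 2.6]
width: -0.2
```

Emit:
{"fn": "servo_tool", "kwargs": {"rows": [{"dx":0,"dy":-0.0016,"dz":0,"wx":0,"wy":0,"wz":0,"fingers":1.0},{"dx":0,"dy":0,"dz":0,"wx":0,"wy":0,"wz":0,"fingers":1.0}]}}

```text
clock: 15.98
eef_pos: [532.5, 143.9, 62.8]
tool_rot: [1.704, 1.563, -2.98]
force: [-10.0, 0.2, 2.4]
width: -0.1
```

Emit:
{"fn": "servo_tool", "kwargs": {"rows": [{"dx":0,"dy":-0.0016,"dz":0,"wx":0,"wy":0,"wz":0,"fingers":1.0},{"dx":0,"dy":0,"dz":0,"wx":0,"wy":0,"wz":0,"fingers":1.0}]}}

```text
clock: 16.23
eef_pos: [532.7, 143.9, 62.7]
tool_rot: [1.7, 1.561, -2.983]
force: [-9.8, 0.1, 3.9]
width: 0.1
```

Emit:
{"fn": "servo_tool", "kwargs": {"rows": [{"dx":0,"dy":-0.0016,"dz":0,"wx":0,"wy":0,"wz":0,"fingers":1.0},{"dx":0,"dy":0,"dz":0,"wx":0,"wy":0,"wz":0,"fingers":1.0}]}}

```text
clock: 16.48
eef_pos: [532.9, 143.9, 62.6]
tool_rot: [1.705, 1.559, -2.978]
force: [-13.2, 0.2, 4.1]
width: -0.4
```

Emit:
{"fn": "servo_tool", "kwargs": {"rows": [{"dx":0,"dy":-0.0012,"dz":0,"wx":0,"wy":0,"wz":0,"fingers":1.0},{"dx":0,"dy":0,"dz":0,"wx":0,"wy":0,"wz":0,"fingers":1.0}]}}

```text
clock: 16.73
eef_pos: [532.9, 143.9, 62.5]
tool_rot: [1.703, 1.558, -2.98]
force: [-14.1, 0.8, 6.0]
width: -0.4
```

Run:
```python
from h import *
np.set_printoptions(precision=3,suppress=True)
print(ctrl.read_state()['force'])
save('scene','s12')
im=cv2.imread('pics/s12.png')[215:315,305:405]; cv2.imwrite('pics/s12c.png',cv2.resize(im,None,fx=5,fy=5,interpolation=cv2.INTER_CUBIC))
print(ctrl.read_state()['force'])
```

```text
[-14.102   0.757   6.014]
[-14.215   0.469   5.661]
```

View pics/s12c.png

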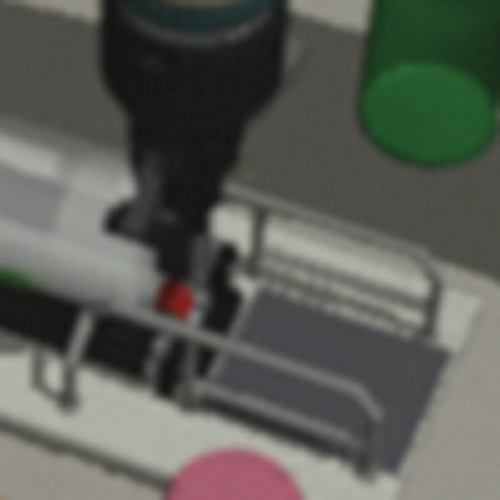

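Emit:
{"fn": "servo_tool", "kwargs": {"rows": [{"dx":-0.0015,"dy":-0.0005,"dz":0,"wx":0,"wy":0,"wz":0,"fingers":1.0},{"dx":0,"dy":0,"dz":0,"wx":0,"wy":0,"wz":0,"fingers":1.0}]}}

```text
clock: 17.02
eef_pos: [535.2, 143.5, 63.3]
tool_rot: [1.754, 1.561, -2.93]
force: [-9.7, -0.3, -2.1]
width: 0.0
```

Emit:
{"fn": "servo_tool", "kwargs": {"rows": [{"dx":0,"dy":-0.0008,"dz":0,"wx":0,"wy":0,"wz":0,"fingers":1.0},{"dx":0,"dy":0,"dz":0,"wx":0,"wy":0,"wz":0,"fingers":1.0}]}}

```text
clock: 17.27
eef_pos: [535.2, 143.7, 63.1]
tool_rot: [1.729, 1.56, -2.955]
force: [-10.5, 0.3, -1.1]
width: 0.4
```

Emit:
{"fn": "servo_tool", "kwargs": {"rows": [{"dx":0,"dy":-0.0012,"dz":0,"wx":0,"wy":0,"wz":0,"fingers":1.0},{"dx":0,"dy":0,"dz":0,"wx":0,"wy":0,"wz":0,"fingers":1.0}]}}

```text
clock: 17.52
eef_pos: [535.4, 143.7, 63.0]
tool_rot: [1.722, 1.559, -2.961]
force: [-11.6, 0.8, -0.8]
width: -0.4
```

Emit:
{"fn": "servo_tool", "kwargs": {"rows": [{"dx":0,"dy":-0.0012,"dz":0,"wx":0,"wy":0,"wz":0,"fingers":1.0},{"dx":0,"dy":0,"dz":0,"wx":0,"wy":0,"wz":0,"fingers":1.0}]}}

```text
clock: 17.77
eef_pos: [535.5, 143.8, 62.9]
tool_rot: [1.715, 1.557, -2.968]
force: [-13.2, 0.3, -0.2]
width: 0.3
```

Run:
```python
from h import *
np.set_printoptions(precision=3,suppress=True)
print(ctrl.read_state()['force'])
save('scene','s13')
im=cv2.imread('pics/s13.png')[215:315,275:405]; cv2.imwrite('pics/s13c.png',cv2.resize(im,None,fx=5,fy=5,interpolation=cv2.INTER_CUBIC))
print(ctrl.read_state()['force'])
```

```text
[-13.24    0.3    -0.239]
[-12.154   0.339   1.012]
```

View pics/s13c.png

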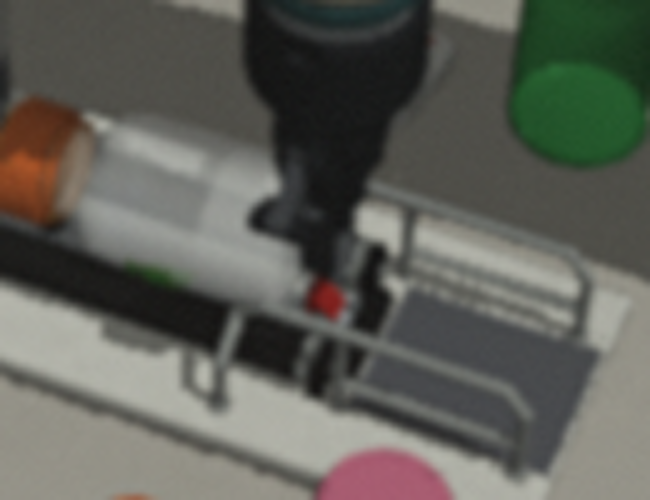

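Emit:
{"fn": "servo_tool", "kwargs": {"rows": [{"dx":-0.0004,"dy":-0.0012,"dz":0,"wx":0,"wy":0,"wz":0,"fingers":1.0},{"dx":0,"dy":0,"dz":0,"wx":0,"wy":0,"wz":0,"fingers":1.0}]}}

```text
clock: 18.08
eef_pos: [536.1, 143.7, 63.0]
tool_rot: [1.722, 1.556, -2.961]
force: [-14.0, 0.7, -1.1]
width: -0.0
```

Emit:
{"fn": "servo_tool", "kwargs": {"rows": [{"dx":-0.0004,"dy":-0.0012,"dz":0,"wx":0,"wy":0,"wz":0,"fingers":1.0},{"dx":0,"dy":0,"dz":0,"wx":0,"wy":0,"wz":0,"fingers":1.0}]}}

```text
clock: 18.32
eef_pos: [536.6, 143.7, 63.1]
tool_rot: [1.724, 1.555, -2.959]
force: [-12.8, 1.6, -0.7]
width: 0.2
```

Emit:
{"fn": "servo_tool", "kwargs": {"rows": [{"dx":-0.0003,"dy":-0.0014,"dz":0,"wx":0,"wy":0,"wz":0,"fingers":1.0},{"dx":0,"dy":0,"dz":0,"wx":0,"wy":0,"wz":0,"fingers":1.0}]}}

```text
clock: 18.58
eef_pos: [536.9, 143.7, 63.2]
tool_rot: [1.725, 1.554, -2.958]
force: [-13.9, 2.5, -2.0]
width: 0.2
```

Emit:
{"fn": "servo_tool", "kwargs": {"rows": [{"dx":-0.0003,"dy":-0.0012,"dz":0,"wx":0,"wy":0,"wz":0,"fingers":1.0},{"dx":0,"dy":0,"dz":0,"wx":0,"wy":0,"wz":0,"fingers":1.0}]}}

```text
clock: 18.82
eef_pos: [537.3, 143.6, 63.3]
tool_rot: [1.726, 1.553, -2.957]
force: [-14.0, 0.2, -1.6]
width: -0.0
```

Run:
```python
from h import *
np.set_printoptions(precision=3,suppress=True)
print(ctrl.read_state()['force'])
save('scene','s14')
im=cv2.imread('pics/s14.png')[215:315,275:405]; cv2.imwrite('pics/s14c.png',cv2.resize(im,None,fx=5,fy=5,interpolation=cv2.INTER_CUBIC))
for n in ['scene0','s1','s10','s11','s12','s13','s14']:
    im=cv2.imread(f'pics/{n}.png').astype(int)
    b,g,r=im[:,:,0],im[:,:,1],im[:,:,2]; m=((r>80)&(g<0.45*r)&(b<0.5*r)); m[:255]=0;m[290:]=0;m[:,:325]=0;m[:,355:]=0
    ys,xs=np.nonzero(m); print(n,len(ys),(xs.mean(),ys.mean(),ys.min(),ys.max(),xs.min(),xs.max()) if len(ys) else None)
```

```text
[-14.028   0.194  -1.592]
scene0 0 None
s1 0 None
s10 0 None
s11 19 (np.float64(339.6842105263158), np.float64(275.7894736842105), np.int64(273), np.int64(278), np.int64(337), np.int64(342))
s12 21 (np.float64(340.3333333333333), np.float64(274.6666666666667), np.int64(272), np.int64(277), np.int64(338), np.int64(342))
s13 26 (np.float64(339.9230769230769), np.float64(274.38461538461536), np.int64(272), np.int64(277), np.int64(337), np.int64(342))
s14 30 (np.float64(339.6666666666667), np.float64(274.1666666666667), np.int64(271), np.int64(277), np.int64(337), np.int64(342))
```

View pics/s14c.png

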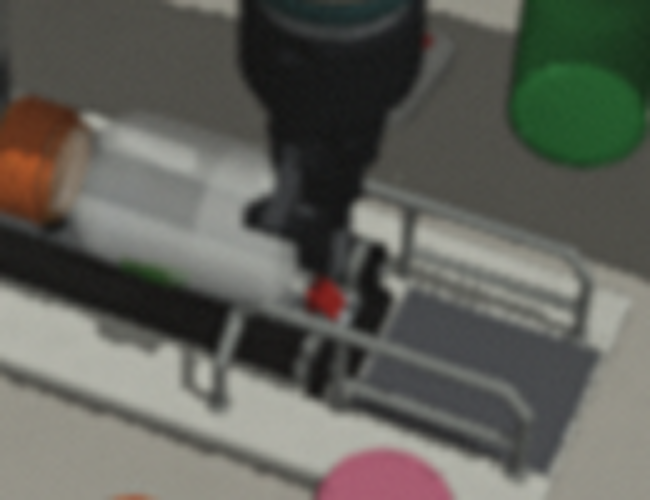

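Run:
```python
from h import *
out=[]
for n in ['s2','s3','s4','s11','s12','s13','s14']:
    im=cv2.imread(f'pics/{n}.png'); c=im[262:286,325:357]; out.append(cv2.resize(c,None,fx=8,fy=8,interpolation=cv2.INTER_NEAREST))
    im=im.astype(int)
    b,g,r=im[:,:,0],im[:,:,1],im[:,:,2]; m=((r>45)&(g<0.5*r)&(b<0.55*r)); m[:262]=0;m[286:]=0;m[:,:325]=0;m[:,355:]=0
    ys,xs=np.nonzero(m); print(n,len(ys),(xs.mean().round(1),ys.mean().round(1),ys.min(),ys.max(),xs.min(),xs.max()) if len(ys) else None)
out.append(out[0]*0)
cv2.imwrite('pics/cmp.png',np.vstack([np.hstack(out[0:3]),np.hstack(out[4:7])]))
s=ctrl.camera_info('scene')
for z in (47,35):
  for x in (-45,-37): print(z,x,proj(s,(577+x,145+.03*x,z)))
```

```text
s2 30 (np.float64(339.4), np.float64(274.0), np.int64(270), np.int64(277), np.int64(337), np.int64(342))
s3 30 (np.float64(339.4), np.float64(274.0), np.int64(270), np.int64(277), np.int64(337), np.int64(342))
s4 30 (np.float64(339.4), np.float64(274.0), np.int64(270), np.int64(277), np.int64(337), np.int64(342))
s11 23 (np.float64(339.6), np.float64(275.9), np.int64(273), np.int64(278), np.int64(337), np.int64(342))
s12 31 (np.float64(339.6), np.float64(274.2), np.int64(271), np.int64(277), np.int64(337), np.int64(342))
s13 32 (np.float64(339.6), np.float64(274.1), np.int64(271), np.int64(277), np.int64(337), np.int64(342))
s14 34 (np.float64(339.6), np.float64(274.1), np.int64(271), np.int64(277), np.int64(337), np.int64(343))
47 -45 [340.26352946 273.03438861]
47 -37 [336.93194286 271.86840103]
35 -45 [340.03664609 276.39225216]
35 -37 [336.72897411 275.22917285]
```

View pics/cmp.png

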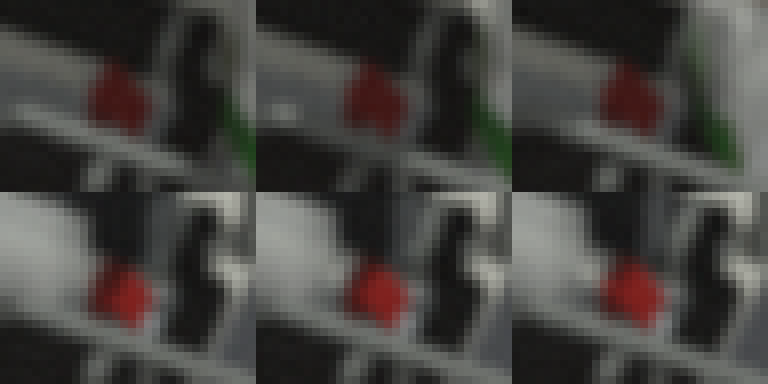

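Emit:
{"fn": "servo_tool", "kwargs": {"rows": [{"dx":0,"dy":-0.0014,"dz":0,"wx":0,"wy":0,"wz":0,"fingers":1.0},{"dx":0,"dy":0,"dz":0,"wx":0,"wy":0,"wz":0,"fingers":1.0}]}}

```text
clock: 19.12
eef_pos: [537.3, 143.7, 63.2]
tool_rot: [1.717, 1.551, -2.966]
force: [-16.5, 1.3, -1.0]
width: 0.4
```

Emit:
{"fn": "servo_tool", "kwargs": {"rows": [{"dx":0,"dy":-0.0014,"dz":0,"wx":0,"wy":0,"wz":0,"fingers":1.0},{"dx":0,"dy":0,"dz":0,"wx":0,"wy":0,"wz":0,"fingers":1.0}]}}

```text
clock: 19.38
eef_pos: [537.3, 143.8, 63.1]
tool_rot: [1.711, 1.549, -2.972]
force: [-19.9, 0.5, 1.4]
width: 0.1
```

Emit:
{"fn": "servo_tool", "kwargs": {"rows": [{"dx":0,"dy":0.004,"dz":0,"wx":0,"wy":0,"wz":0,"fingers":1.0},{"dx":0,"dy":0.004,"dz":0,"wx":0,"wy":0,"wz":0,"fingers":1.0},{"dx":0,"dy":0.004,"dz":0,"wx":0,"wy":0,"wz":0,"fingers":1.0},{"dx":0,"dy":0.004,"dz":0,"wx":0,"wy":0,"wz":0,"fingers":1.0},{"dx":0,"dy":0.004,"dz":0,"wx":0,"wy":0,"wz":0,"fingers":1.0}]}}

```text
clock: 20.0
eef_pos: [532.4, 143.6, 65.1]
tool_rot: [1.886, 1.569, -2.798]
force: [-2.1, -0.1, -1.6]
width: 0.1
```

Emit:
{"fn": "servo_tool", "kwargs": {"rows": [{"dx":0,"dy":0.01,"dz":0,"wx":0,"wy":0,"wz":0,"fingers":1.0},{"dx":0,"dy":0.015,"dz":0,"wx":0,"wy":0,"wz":0,"fingers":1.0},{"dx":0,"dy":0.02,"dz":0,"wx":0,"wy":0,"wz":0,"fingers":1.0},{"dx":0,"dy":0.02,"dz":0,"wx":0,"wy":0,"wz":0,"fingers":1.0},{"dx":0,"dy":0.01,"dz":0,"wx":0,"wy":0,"wz":0,"fingers":1.0}]}}

```text
clock: 20.62
eef_pos: [476.7, 142.5, 66.2]
tool_rot: [-1.275, 1.57, 0.324]
force: [0.6, 0.4, -0.4]
width: -0.0
```

Run:
```python
from h import *
np.set_printoptions(precision=1,suppress=True)
go([420,141,200])
save('scene','s15');save('top','t15');s=ctrl.camera_info('scene');t=ctrl.camera_info('top')
Rm=np.array([[np.cos(.03),-np.sin(.03)],[np.sin(.03),np.cos(.03)]])
r=lambda X:(X,Rm.T@(X[:2]-[577,145]))
for c,i in (('scene',s),('top',t)):
  for l in ['bottle','bottle_cap']: print(c,l,[(np.round(x['point'],1),round(x['conf'],2),r(atz(i,x['point'],70))) for x in ctrl.mark_of(l,c)])
im=cv2.imread('pics/s15.png')[195:335,225:425]; cv2.imwrite('pics/s15c.png',cv2.resize(im,None,fx=4,fy=4,interpolation=cv2.INTER_CUBIC))
im=cv2.imread('pics/s15.png').astype(int)
b,g,r=im[:,:,0],im[:,:,1],im[:,:,2]; m=((r>45)&(g<0.5*r)&(b<0.55*r)); m[:262]=0;m[286:]=0;m[:,:325]=0;m[:,355:]=0
ys,xs=np.nonzero(m); print(len(ys),(xs.mean().round(1),ys.mean().round(1),ys.min(),ys.max(),xs.min(),xs.max()) if len(ys) else None)
```

```text
pos [476.7 142.5  66.2] F [ 0.6  0.4 -0.4] w -0.011420825447657296 t 20.625
R [[0.001, -1.0, -0.028], [0.0, -0.028, 1.0], [-1.0, -0.001, 0.0]]
shift units total [-0.2  0.1  0. ] turn units total [0. 0. 0.] per row/ 1 [-0.2  0.1  0. ]
scene bottle [(array([348.2, 355.9]), 0.96, (array([427.8, 341.2,  70. ]), array([-143.2,  200.6]))), (array([391.4, 236.6]), 0.87, (array([463.8,  11.6,  70. ]), array([-117.2, -129.9]))), (array([434.9, 265.8]), 0.82, (array([347. ,  50.6,  70. ]), array([-232.7,  -87.4]))), (array([340.4, 264. ]), 0.56, (array([535.5, 137.6,  70. ]), array([-41.7,  -6.2])))]
scene bottle_cap [(array([396.5, 195.2]), 0.97, (array([ 501.4, -122.5,   70. ]), array([ -83.6, -265.1]))), (array([443.8, 221.4]), 0.94, (array([370.2, -88.3,  70. ]), array([-213.7, -227. ]))), (array([350.4, 317.3]), 0.59, (array([459.7, 257. ,  70. ]), array([-113.9,  115.5]))), (array([278.2, 246.6]), 0.56, (array([681.8, 153. ,  70. ]), array([105. ,   4.9])))]
top bottle [(array([262.8, 332.1]), 0.67, (array([434.1, 295.1,  70. ]), array([-138.3,  154.3]))), (array([433.6, 340.8]), 0.65, (array([354.9,   6.6,  70. ]), array([-226.2, -131.7]))), (array([241.2, 283.5]), 0.4, (array([527.9, 317. ,  70. ]), array([-43.9, 173.4])))]
top bottle_cap [(array([312.5, 186.3]), 0.96, (array([685.6, 149.8,  70. ]), array([108.7,   1.5]))), (array([253.9, 321.1]), 0.83, (array([456.4, 306.9,  70. ]), array([-115.7,  165.4]))), (array([455.3, 332.5]), 0.62, (array([360.4, -34.7,  70. ]), array([-221.9, -173.1])))]
23 (np.float64(339.5), np.float64(275.0), np.int64(272), np.int64(277), np.int64(337), np.int64(342))
```

View pics/s15c.png

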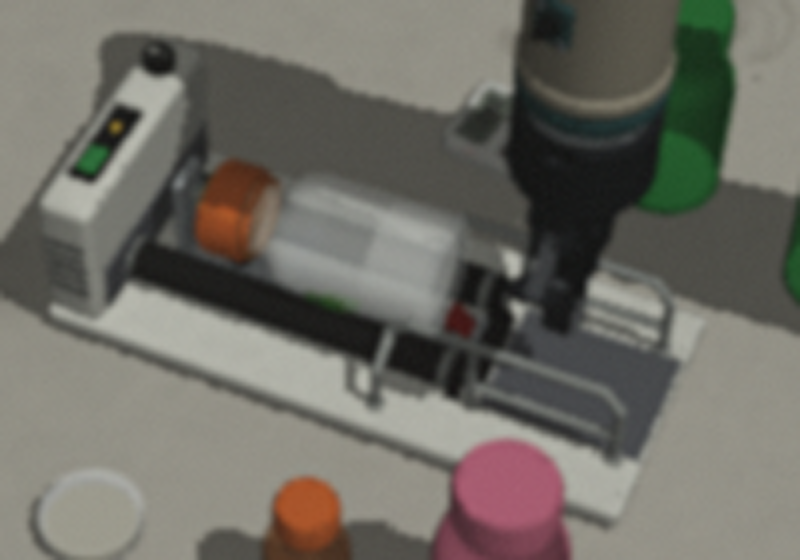

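Emit:
{"fn": "servo_tool", "kwargs": {"rows": [{"dx":-0.03,"dy":0.01,"dz":0,"wx":0,"wy":0,"wz":0,"fingers":1.0},{"dx":-0.05,"dy":0,"dz":0,"wx":0,"wy":0,"wz":0,"fingers":1.0},{"dx":-0.05,"dy":0,"dz":0.03,"wx":0,"wy":0,"wz":0,"fingers":1.0},{"dx":-0.02,"dy":0,"dz":0.04,"wx":0,"wy":0,"wz":0,"fingers":1.0},{"dx":0,"dy":0,"dz":0.02,"wx":0,"wy":0,"wz":0,"fingers":1.0}]}}

```text
clock: 21.55
eef_pos: [468.7, 211.7, 179.4]
tool_rot: [-0.996, 1.567, 0.605]
force: [-0.2, -0.4, -0.1]
width: -0.0
```

Run:
```python
from h import *
np.set_printoptions(precision=1,suppress=True)
go([420,141,200])
save('scene','s16');save('wrist','w16')
im=cv2.imread('pics/s16.png')
for n in ['s2','s11','s14','s15','s16']:
    im=cv2.imread(f'pics/{n}.png').astype(int)
    b,g,r=im[:,:,0],im[:,:,1],im[:,:,2]; m=((r>45)&(g<0.6*r)&(b<0.65*r)); m[:262]=0;m[286:]=0;m[:,:330]=0;m[:,348:]=0
    ys,xs=np.nonzero(m); print(n,len(ys),(xs.mean().round(1),ys.mean().round(1),ys.min(),ys.max(),xs.min(),xs.max()) if len(ys) else None)
out=[cv2.resize(cv2.imread(f'pics/{n}.png')[258:288,325:355],None,fx=8,fy=8,interpolation=cv2.INTER_NEAREST) for n in ['s2','s11','s14','s15','s16','s16']]
cv2.imwrite('pics/cmp2.png',np.clip(1.6*np.vstack([np.hstack(out[:3]),np.hstack(out[3:])]).astype(float),0,255))
```

```text
pos [468.7 211.7 179.4] F [-0.2 -0.4 -0.1] w -0.012650571620296211 t 21.55
R [[0.003, -1.0, -0.029], [0.002, -0.029, 1.0], [-1.0, -0.003, 0.002]]
shift units total [-0.   0.1 -0.1] turn units total [0. 0. 0.] per row/ 1 [-0.   0.1 -0.1]
s2 35 (np.float64(339.4), np.float64(274.0), np.int64(270), np.int64(277), np.int64(337), np.int64(342))
s11 29 (np.float64(339.9), np.float64(275.8), np.int64(273), np.int64(278), np.int64(337), np.int64(343))
s14 45 (np.float64(339.6), np.float64(274.0), np.int64(270), np.int64(278), np.int64(336), np.int64(343))
s15 33 (np.float64(339.6), np.float64(274.8), np.int64(271), np.int64(278), np.int64(337), np.int64(342))
s16 39 (np.float64(339.7), np.float64(274.6), np.int64(271), np.int64(278), np.int64(337), np.int64(343))[ WARN:0@1.820] global loadsave.cpp:1063 imwrite_ Unsupported depth image for selected encoder is fallbacked to CV_8U.
```

View pics/cmp2.png

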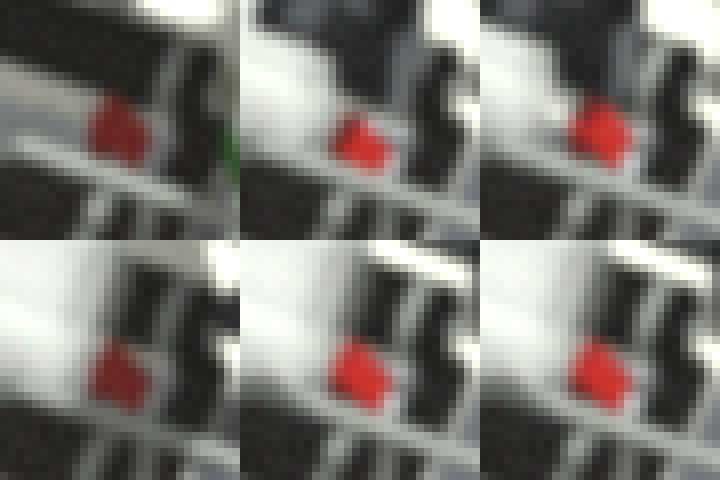

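View pics/w16.png

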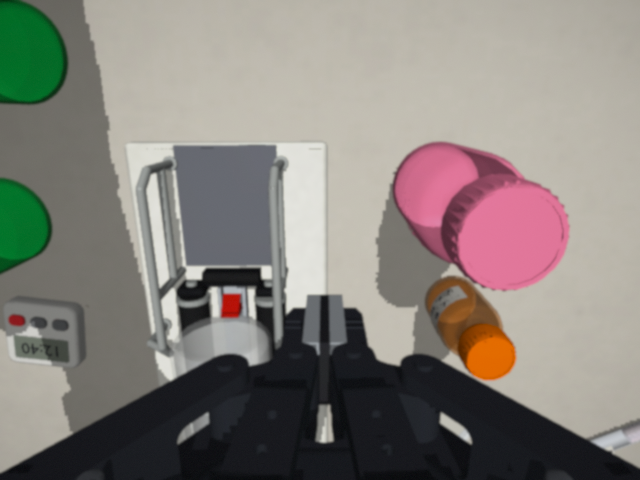

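Run:
```python
from h import *
np.set_printoptions(precision=1,suppress=True)
im=cv2.imread('pics/w16.png')[250:390,140:310]; cv2.imwrite('pics/w16c.png',cv2.resize(im,None,fx=4.5,fy=4.2,interpolation=cv2.INTER_CUBIC))
w=ctrl.camera_info('wrist')
Rm=np.array([[np.cos(.03),-np.sin(.03)],[np.sin(.03),np.cos(.03)]])
for x in (-38,-45,-52):
  for z in (47,35): 
    p=np.array([577,145])+Rm@np.array([x,0]); print(x,z,proj(w,(*p,z)))
for x in (-38,-34,-30):
    p=np.array([577,145])+Rm@np.array([x,0]); print('foot',x,proj(w,(*p,34.5)),proj(w,(*p,105)))
```

```text
-38 47 [231.6 317.4]
-38 35 [235. 310.]
-45 47 [231.  308.9]
-45 35 [234.4 301.8]
-52 47 [230.3 300.4]
-52 35 [233.8 293.5]
foot -38 [235.1 309.7] [210.9 362.6]
foot -34 [235.4 314.3] [211.5 368.2]
foot -30 [235.7 318.9] [212.  373.8]
```

View pics/w16c.png

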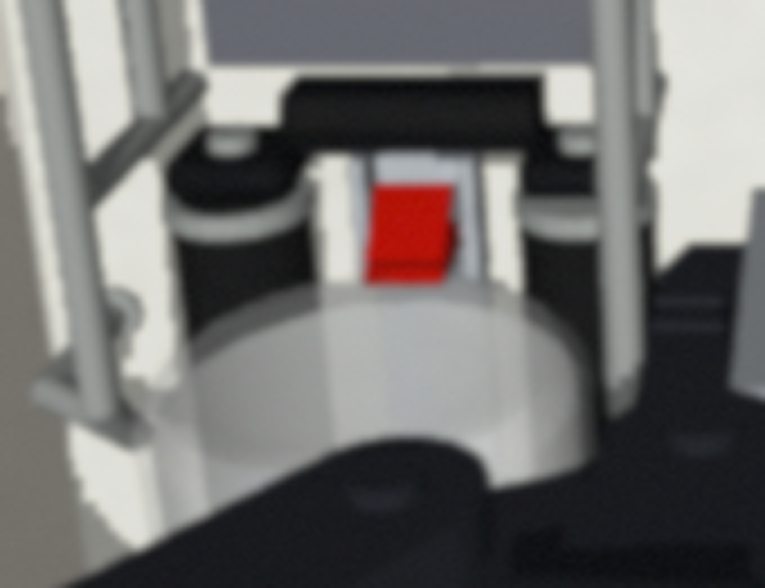

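Emit:
{"fn": "servo_tool", "kwargs": {"rows": [{"dx":0,"dy":0,"dz":-0.03,"wx":0,"wy":0,"wz":0,"fingers":1.0},{"dx":0,"dy":0,"dz":-0.05,"wx":0,"wy":0,"wz":0,"fingers":1.0},{"dx":0,"dy":0,"dz":-0.06,"wx":0,"wy":0,"wz":0,"fingers":1.0},{"dx":0,"dy":0,"dz":-0.05,"wx":0,"wy":0,"wz":0,"fingers":1.0},{"dx":0,"dy":0,"dz":0,"wx":0,"wy":0,"wz":0,"fingers":1.0}]}}

```text
clock: 22.28
eef_pos: [470.5, 61.9, 177.1]
tool_rot: [2.301, 1.566, -2.391]
force: [-0.5, 0.8, -0.3]
width: -0.1
```

Run:
```python
from h import *
import pickle
np.set_printoptions(precision=1,suppress=True)
w=ctrl.camera_info('wrist')
save('wrist','w17')
print(ctrl.read_state()['eef_pos'])
def red(n):
    im=cv2.imread(f'pics/{n}.png').astype(int);b,g,r=im[:,:,0],im[:,:,1],im[:,:,2]
    m=((r>90)&(g<0.35*r)&(b<0.35*r)).astype(np.uint8)
    k,l,st,c=cv2.connectedComponentsWithStats(m)
    print(n,[(st[i].tolist(),c[i]) for i in range(1,k) if st[i][4]>60])
red('w16');red('w17')
im=cv2.imread('pics/w17.png'); cv2.imwrite('pics/w17c.png',cv2.resize(im[230:390,320:500],None,fx=4.2,fy=3.7,interpolation=cv2.INTER_CUBIC))
```

```text
[470.8  64.4 177.2]
w16 [([222, 295, 19, 22, 382], array([230.8, 305.5])), ([10, 316, 14, 9, 107], array([ 16.4, 319.9]))]
w17 [([419, 297, 19, 23, 386], array([428.1, 308.5])), ([192, 320, 13, 10, 99], array([198. , 324.6]))]
```

View pics/w17.png

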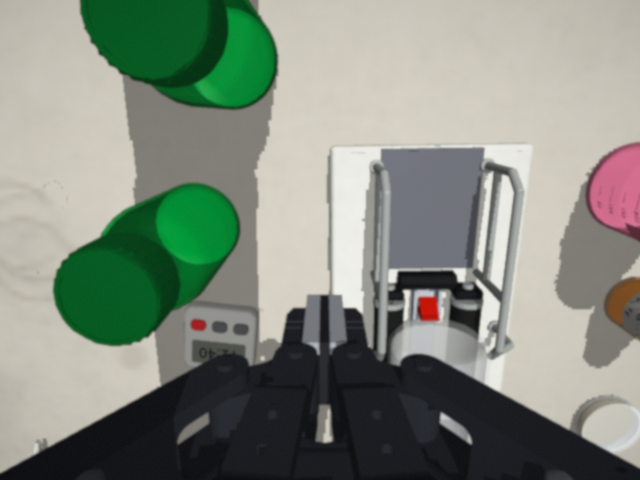

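View pics/w17c.png

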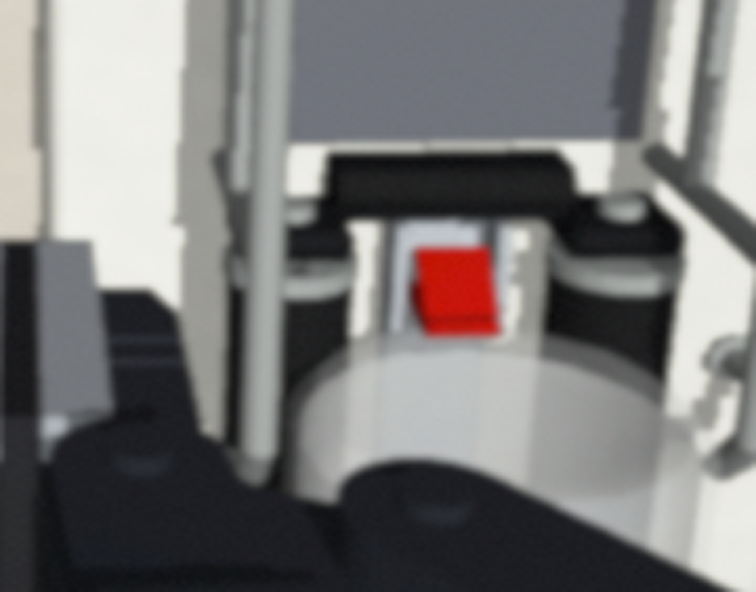

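```bash
python3 - <<'E'
from h import *
np.set_printoptions(precision=1,suppress=True)
w=ctrl.camera_info('wrist'); save('wrist','w18'); w2=ctrl.camera_info('wrist')
def red(n):
    im=cv2.imread(f'pics/{n}.png').astype(int);b,g,r=im[:,:,0],im[:,:,1],im[:,:,2]
    m=((r>90)&(g<0.35*r)&(b<0.35*r)).astype(np.uint8)
    m[:, :350]=0; ys,xs=np.nonzero(m)
    for y in sorted(set(ys)): print(y,xs[ys==y].min(),xs[ys==y].max(),end='; ')
    print()
red('w18')
Rm=np.array([[np.cos(.03),-np.sin(.03)],[np.sin(.03),np.cos(.03)]])
for x,z in ((-38,47),(-31.7,35),(-38,35),(-62,35),(-52,35)):
    p=np.array([577,145])+Rm@np.array([x,0]); print(x,z,proj(w,(*p,z)),proj(w2,(*p,z)))
E
python3 - <<'E'
import cv2,numpy as np
im=cv2.imread('pics/w16.png').astype(int);b,g,r=im[:,:,0],im[:,:,1],im[:,:,2]
m=((r>90)&(g<0.35*r)&(b<0.35*r)); m[:,:150]=0
ys,xs=np.nonzero(m)
for y in sorted(set(ys)): print(y,xs[ys==y].min(),xs[ys==y].max(),end='; ')
E
```

```text
297 418 432; 298 416 432; 299 416 432; 300 416 432; 301 416 432; 302 416 432; 303 416 432; 304 416 432; 305 416 432; 306 416 432; 307 415 432; 308 415 432; 309 415 432; 310 415 432; 311 415 433; 312 415 433; 313 416 433; 314 416 433; 315 417 433; 316 417 433; 317 417 433; 318 418 433; 319 419 432; 
-38 47 [428.3 318.6] [425.6 318.3]
-31.7 35 [424.  318.5] [421.4 318.2]
-38 35 [424.5 311.2] [421.9 310.9]
-62 35 [426.6 282.7] [424.  282.4]
-52 35 [425.7 294.7] [423.1 294.4]
295 223 239; 296 223 239; 297 223 239; 298 223 239; 299 223 239; 300 223 239; 301 223 239; 302 223 239; 303 223 239; 304 223 240; 305 223 240; 306 223 240; 307 223 240; 308 222 240; 309 222 239; 310 222 239; 311 222 239; 312 222 239; 313 222 238; 314 222 238; 315 222 237; 316 222 237;
```

Run:
```python
from h import *
np.set_printoptions(precision=1,suppress=True)
save('top','t19');save('scene','s19'); s=ctrl.camera_info('scene')
s0=cv2.imread('pics/s16.png').astype(int)[195:335,225:400]; s1=cv2.imread('pics/s19.png').astype(int)[195:335,225:400]
print(ctrl.read_state()['force'], ctrl.read_state()['clock'])
out=np.hstack([cv2.resize(cv2.imread('pics/s19.png')[195:345,225:425],None,fx=2,fy=2),cv2.resize(cv2.imread('pics/t19.png')[130:345,220:420],(380,408))[:300]]);cv2.imwrite('pics/f.png',out)
```

```text
[0.6 0.3 0.7] 22.475
```

View pics/f.png

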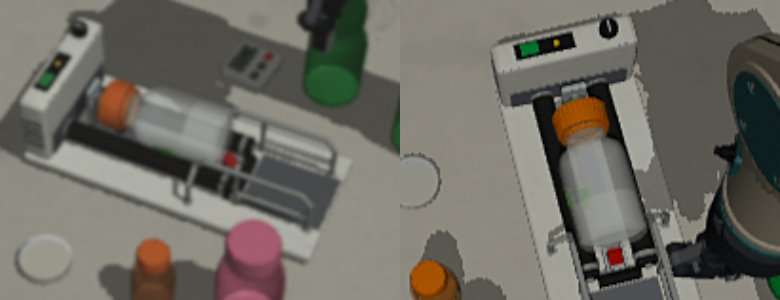

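Run:
```python
from cell import ctrl
print(ctrl.finish_job())
```

```text
the job is handed in; nothing more can be done
None
```

I tipped the clear bottle over the sill with nearly closed fingers behind its cap. It fell onto the rollers on its side, cap towards the drive head. I then pushed its foot against the sprung buffer, backed off and handed in at about 22.5 s; no verdict was reported.

**Last checks:**
- **Foot catch:** it is up, its top edge at about 45–47 mm from two wrist views. The top view shows it fully exposed behind the foot.
- **Bottle position:** it lies along the rollers with the cap at about x +105 to +109 mm. That puts the foot at about x -36 mm, inside the -41 to -14 mm window. One network mark put the foot at -42 mm, which I judged less reliable.
- **Push force:** sliding took 3–4 N. The highest force I read was about 20 N, as the buffer bottomed, against the 25 N limit. Readings came only at the end of each call, so I did not see any peak between them.
- **Robot clear:** it was hovering above the bench with a force reading close to zero.
- **Bystanders:** the amber bottle, timer and dish looked unmoved. I judged this by eye and did not measure it.

**What disagreed:** in the scene camera the catch sat about 0.6 px lower than at the start. I put this down to the foot partly hiding it and relied on the wrist and top views.

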